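Knock two rose soap bars out of their mould onto the drying frame

ROBOT

A 7-joint arm with a two-finger parallel gripper is mounted at the origin on the work surface. World frame = base frame: x ahead of the robot, y to its left, z up, the work surface at z = 0. Lengths are in m, angles in rad, forces in N, time in s.
With the tool pointing down it reaches from about 0.35 to 0.9 m from the base axis. Payload 8.1 kg.
Tool frame: the origin (TCP) lies on the centre line of the jaws, within the pads' length; the fingertips stand 22 mm ahead of it and the grasp point (between the pads) lies 3 mm ahead of it; z points along the fingers, y is the direction in which the jaws open and shut (so a half turn about z gives the same grasp; the last joint's range is limited). The gripper opens to 92 mm and grips with 3 to 60 N. Pads are 19 mm wide; open, the fingers measure 130 mm over their backs; the gripper's body (75 mm by 190 mm) begins 47 mm behind the grasp point.
Start: joints at [1.204, 0.434, 0.025, 1.573, -0.012, 1.134, -0.075], TCP at [0.163, -0.603, 0.249] pointing down, gripper open.
Joint ranges: [-2.62, 2.62], [-0.44, 2.09], [-1.27, 1.32], [0.08, 2.57], [-1.32, 4.46], [0.12, 2], [-2.74, 2.74]. Speed limits (rad/s): [2.22, 2.22, 3.01, 3.01, 3.14, 3.14, 3.14].

INTERFACE

Orientations are given as a rotation vector (axis times angle).
In Python, from cell import arm gives the robot as it stands.
- The arm moves only by the shell command python3 -m pendant 'ROWS' [FORCE]. ROWS is JSON, a list that holds one entry, the list of rows, each a list of 7 numbers: the shift along the tool's x, y, z in units of 0.04 m (1.0 is 0.04 m), then the turn, a rotation vector about the tool's x, y, z in units of 0.08 rad (1.0 is 0.08 rad), then the closure, from 0 (fully open) to 1 (shut). In form: [[[tx, ty, tz, ax, ay, az, fingers], ...]]. A call has 1 to 20 rows; each row shifts and turns the commanded pose from where the row before left it, along the tool's axes as they then stand; what a row does not reach is not made up. A row lasts 1/12 s, in which the tool goes at most 41.7 mm and 7.16 degrees, less where a joint would pass 70% of its speed; a pose out of reach is approached as far as the arm can. A call with a number of a shift or a turn outside -1 to 1 is refused whole. A call with a gripper value outside its range is refused whole. The fingers move at their own pace and stop on an object; FORCE is the grip in N (left out, the last holds). Time passes only in rows, so rows that do not move let the fingers close. It gives the time, the measured TCP pose, the force and the opening at its end, in the units of the state.
- arm.observe(): the state, without advancing time (a new reading comes with each control period).
- arm.get_image(name): name is "scene" or "top" or "wrist"; returns a dict with "img" (400x640x3 uint8, red, green, blue), "z_map" (400x640 float32, m along the optical axis (not along the pixel's ray), 0 where there is no reading), "K" (3x3 intrinsics, pixels), "R" (3x3) and "t" (3): a world point X has camera coordinates R X + t. Camera axes: x right, y down, z forward; pixel columns grow to the right and rows downward; lengths in m; the calibration is good to about 2 mm. A picture is of the moment at which its call begins.
- arm.sign_off(): hands the job in, once; it reports no verdict.
The state is a dict: "clock": time; "joints": joint angles; "dq": joint speeds; "joint_efforts": joint torques, N m; "position": TCP position; "ee_rot": TCP orientation; "force": force on the tool from outside, world axes, zero at the start; "ft_torque": the same for the moment, N m; "width": opening from 0.0 (shut) to 1.0 (fully open).
Only numpy, scipy, OpenCV 4.12 (cv2) and the standard library are available. Lean on these libraries where they do the work, as an engineer would, in place of code of your own. Each camera call takes 0.05 s, during which the arm holds its last target.

TASK

Turn the two soap bars out of the filled mould onto the small cloth-covered drying frame: they cling and will not fall of themselves, so turn the mould upside down low over the frame and rap it there until both bars have dropped out and lie flat on the cloth, well inside its edges, without ever touching the soft bars with the robot. Then lay the empty mould flat on the bare bench, either way up, and leave the bar already drying on the frame, the scraper and the petal jar where they are.

Things in the scene. Friction and masses are not known exactly. Their poses are not given: they have to be found in the camera images.
- mould_centre (a point): Centre of the filled soap mould: a plain light-wood box 148 mm long (its y), 62 mm wide (its x, the way to grip it), 44 mm high (its z, out of the open top). It starts open side up on the bench; 0.2 kg, 0.33 kg with its bars. Point half-way along all three; it and the axes turn with the mould. Flat sides and ends: it stands on an end. (Two empty moulds stacked at the back are fixed stock.)
- bar_a_centre (a point): Centre of the soap bar in the mould's +y cavity: pale rose, 61 x 41 x 26 mm (its y, x, z), about 65 g. Seated, its centre lies 35 mm from the mould's centre along the mould's y, at the same height, and its face 9 mm below the mould's rim. Soft bent-over lips of the liner along the cavity's long sides hold it in: upside down it stays put under its weight and in smooth motion.
- bar_b_centre (a point): Centre of the like bar in the -y cavity. Each rap of the upside-down mould's rim on a surface works a bar out by some mm: about 3 to 4 at 0.25 m/s, 1 at 0.12 m/s, next to nothing when set down gently. After about 8 mm it drops free. Two to four brisk raps are usual and the bars may come at different raps: raise the mould a few cm after each and see what lies on the cloth.
- bar_a: The same bar as bar_a_centre; origin at the centre of its underside.
- bar_b: The same bar as bar_b_centre; origin at the centre of its underside.
- frame_top (a point): Centre of the top of the drying frame: a light-wood frame 280 mm (its x) by 260 mm (its y), 24 mm high, fixed to the bench, its whole top one flat firm cream cloth; this point lies on the cloth, z up. Room for the two new bars is in its middle and on its side nearer the robot.
- bar_done: A third, identical soap bar already lying on the drying frame, in the part far from the robot (about 90 mm from the frame's centre towards its +x); origin at the centre of its underside. To be left alone.
- scraper: Steel bench scraper with a wooden handle lying on the bench between mould and frame, 175 mm long, 100 mm wide, 19 mm high; a bystander.
- petal_jar: Jar of rose petals with a wooden stopper, 99 mm across, 146 mm high, standing on the bench beyond mould and frame; a bystander. Origin under its centre.
Things that resemble listed ones, but are neither listed nor needed, are in the scene too. Leave any purple look-alike of the bar_a alone.

How it is judged:
By the outcome, as a careful person would: the job done as asked, in the order asked, and still so for the second after the job is handed in, with the robot touching nothing.
It also fails if it takes over 72 s, if anything falls off the work surface, if the arm or the gripper's body presses on something with over 40 N, if the wrist force passes 120 N, or if a joint passes its speed limit or range.

## Working session

There is one attempt and no reset: what is moved stays moved. The work goes in short steps, Python scripts to look and compute and a shell command to move; the robot and the scene stay as the last step left them, time stands still between calls to the robot, and variables do not carry over. Pictures are saved under pics/ and viewed, and the job is handed in when it is done.

```bash
ls; mkdir -p pics
python3 - <<'E'
from cell import arm
import cv2,numpy as np
s=arm.observe();print(s)
for n in["scene","top","wrist"]:
    d=arm.get_image(n);cv2.imwrite(f"pics/{n}0.png",d["img"][:,:,::-1]);np.savez(f"{n}0.npz",**d)
    print(n,d["K"].tolist(),d["R"].tolist(),d["t"])
E
```

```text
pics
{'clock': 0.0, 'joints': array([ 1.20438649,  0.43522773,  0.02501664,  1.5741296 , -0.01160394,
        1.1339878 , -0.07508154]), 'dq': array([ 0.0019725 , -0.00168849, -0.00054269, -0.00193544,  0.00016215,
        0.0005626 ,  0.00011032]), 'joint_efforts': array([-5.19195055e-04, -6.67844582e+01,  9.85142179e-01, -3.14466512e+01,
       -6.04572985e-02,  4.30284650e-02,  1.69431360e-04]), 'position': array([ 0.16277072, -0.60292431,  0.24792993]), 'ee_rot': array([-3.11277059e+00, -4.12840476e-01,  5.79888883e-04]), 'force': array([0.73608887, 0.11561018, 0.51388824]), 'ft_torque': array([ 0.00959011, -0.03186309, -0.02204726]), 'width': 0.9976350585021961}
scene [[480.1845012280327, 0.0, 323.090722416817], [0.0, 480.1845012280327, 207.21591235510687], [0.0, 0.0, 1.0]] [[0.7208811321780698, 0.6927577359172633, -0.020423334606569612], [0.529552967329259, -0.5695829976918617, -0.6286086728109385], [-0.4471063051025353, 0.44233689430923556, -0.7774535509407741]] [-0.38865729 -0.30935492  1.32877351]
top [[412.4042525358601, 0.0, 325.2477192525303], [0.0, 412.4042525358601, 207.32179610551046], [0.0, 0.0, 1.0]] [[-0.0015576691886553, -0.9997932615911543, 0.020273325914133535], [-0.9864202773334907, -0.0017933628075588635, -0.16423099681594963], [0.16423340138966463, -0.0202538373342542, -0.986213552908912]] [-0.05555289  0.59321571  0.89061814]
wrist [[354.921267144015, 0.0, 321.49463965035034], [0.0, 354.921267144015, 198.1928243057292], [0.0, 0.0, 1.0]] [[0.26037610224369134, -0.9655070101006243, -0.0007062768141350003], [-0.9211499352503824, -0.24863301339873647, 0.29944018006353607], [-0.28928719668972896, -0.07731648009848323, -0.9541148147558455]] [-0.62329298 -0.03818296  0.39179034]
```

View pics/top0.png

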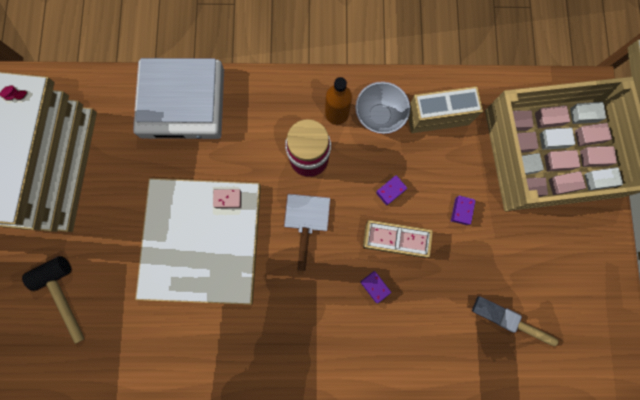

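View pics/scene0.png

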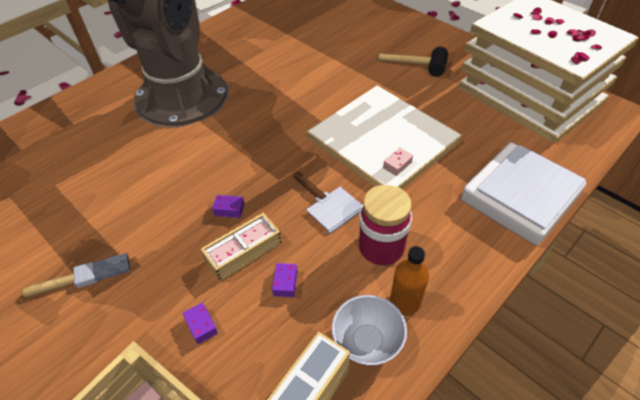

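View pics/wrist0.png

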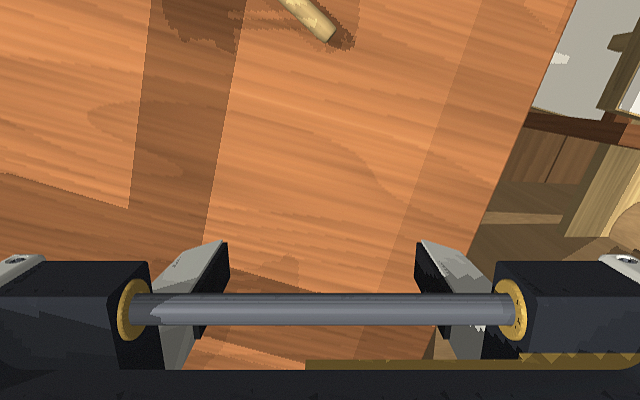

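The top view shows the mould at about (398,239), long axis roughly along world y. The frame has corners near (150,180), (258,183), (251,302) and (137,299), and the finished bar is at (227,198). The scraper is at (305,220), the jar at (308,148), and there are purple decoys around the mould. Next I'll measure these.

```bash
cat > h.py <<'E'
import numpy as np,cv2
from scipy.spatial.transform import Rotation as Ro
def cloud(d):
    z=d["z_map"].astype(float);K=d["K"];v,u=np.mgrid[0:400,0:640]
    P=np.stack([(u-K[0,2])/K[0,0]*z,(v-K[1,2])/K[1,1]*z,z],-1)
    W=(P-d["t"])@d["R"]; W[z==0]=np.nan
    return W
def ray(d,uv,h):
    K=d["K"];uv=np.atleast_2d(np.array(uv,float))
    r=np.c_[(uv[:,0]-K[0,2])/K[0,0],(uv[:,1]-K[1,2])/K[1,1],np.ones(len(uv))]@d["R"]
    c=-d["R"].T@d["t"]
    return c+r*((h-c[2])/r[:,2])[:,None]
def rect(W,m):
    P=W[m][:,:2];P=P[~np.isnan(P).any(1)]
    (c,s,a)=cv2.minAreaRect((P*1000).astype(np.float32));return np.round(c,1),np.round(s,1),round(a,1),len(P)
def comps(m,mn=30):
    n,l,st,c=cv2.connectedComponentsWithStats(m.astype(np.uint8))
    return [(l==i) for i in range(1,n) if st[i,4]>=mn]
E
python3 - <<'E'
from h import *
d=dict(np.load("top0.npz"));W=cloud(d)
reg=lambda u0,u1,v0,v1:(np.arange(640)[None]>=u0)&(np.arange(640)[None]<u1)&(np.arange(400)[:,None]>=v0)&(np.arange(400)[:,None]<v1)
z=W[...,2]
print("bench",np.nanmedian(z[330:380,200:400]))
R={"mould":(350,445,210,265),"done":(205,247,180,213),"frame":(120,268,170,310),"scr":(275,338,185,275),"jar":(275,340,110,185)}
for k,(a,b,c,e) in R.items():
    for lo,hi in {"mould":[(.036,.06)],"done":[(.043,.07)],"frame":[(.015,.035)],"scr":[(.004,.03)],"jar":[(.1,.2)]}[k]:
        m=reg(a,b,c,e)&(z>lo)&(z<hi); 
        for q in comps(m,60): print(k,rect(W,q),np.nanmedian(z[q]))
hsv=cv2.cvtColor(d["img"],cv2.COLOR_RGB2HSV)
for q in comps((hsv[...,0]>125)&(hsv[...,0]<150)&(hsv[...,1]>120)&(hsv[...,2]>60),60): print("purple",rect(W,q))
print(ray(d,[[150,180],[258,183],[251,302],[137,299]],.024))
E
```

```text
bench -0.00025092030096330063
mould (array([ 523.2, -222.5]), array([149.3,  62.9]), 81.1, 1091) 0.0401754351852798
done (array([615.3, 170.1]), array([41.9, 61.9]), 1.1, 494) 0.04966938830616412
frame (array([521.9, 235.9]), array([262.4, 280.6]), 87.6, 13275) 0.02343401311796617
scr (array([540.3,  -8.6]), array([100. , 176.3]), 84.6, 1735) 0.011558667895972426
jar (array([719. , -16.8]), array([94.3, 92.7]), 55.8, 1690) 0.14547698833420405
purple (array([ 644.1, -215.8]), array([43.3, 69.7]), 39.9, 444)
purple (array([ 592.3, -382.8]), array([41.2, 61.1]), 75.6, 490)
purple (array([ 415. , -172.1]), array([61.2, 44.5]), 36.9, 490)
[[0.66178232 0.35550482 0.024     ]
 [0.65534362 0.10251279 0.024     ]
 [0.38136117 0.11131508 0.024     ]
 [0.38862992 0.36588662 0.024     ]]
```

Run:
```python
import cv2
a=cv2.imread("pics/top0.png")[200:280,340:460];cv2.imwrite("pics/m0.png",cv2.resize(a,None,fx=6,fy=6,interpolation=2))
```

```text
(no output)
```

View pics/m0.png

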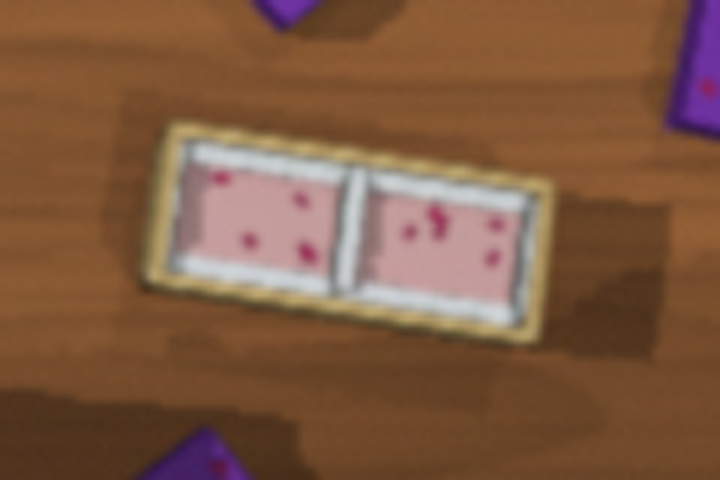

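```bash
cat >> h.py <<'E'
def show(s):
    R=Ro.from_rotvec(s["ee_rot"]).as_matrix()
    print("t%.2f"%s["clock"],"p",np.round(s["position"],4),"x",np.round(R[:,0],3),"y",np.round(R[:,1],3),"z",np.round(R[:,2],3),"\n q",np.round(s["joints"],2),"F",np.round(s["force"],1),"w",round(s["width"],3))
def plan(s,p,x=None,z=None,y=None):
    """target pos p and axes; prints total tool-frame shift (units) before turning, turn (units)"""
    R0=Ro.from_rotvec(s["ee_rot"])
    if y is not None:
        y=np.array(y,float);y/=np.linalg.norm(y);z=np.array(z,float);z-=y*(z@y);z/=np.linalg.norm(z)
        R1=Ro.from_matrix(np.stack([np.cross(y,z),y,z],1))
    else: R1=R0
    dp=np.array(p)-s["position"]
    print("shift(pre)",np.round(R0.inv().apply(dp)/.04,2),"shift(post)",np.round(R1.inv().apply(dp)/.04,2),"turn",np.round((R0.inv()*R1).as_rotvec()/.08,2))
E
python3 - <<'E'
from h import *
from cell import arm
s=arm.observe();show(s)
a=np.radians(-8.9)
plan(s,[.523,-.2225,.2],y=[np.cos(a),np.sin(a),0],z=[0,0,-1])
E
```

```text
t0.15 p [ 0.1629 -0.6031  0.2482] x [ 0.965  0.261 -0.   ] y [ 0.261 -0.965 -0.001] z [-0.     0.001 -1.   ] 
 q [ 1.2   0.44  0.02  1.57 -0.01  1.13 -0.08] F [-0.2 -0.2 -0.4] w 1.0
shift(pre) [11.17 -6.84  1.21] shift(post) [10.79  7.42  1.2 ] turn [-1.00e-02 -1.00e-02 -1.44e+01]
```

```bash
python3 -m pendant '[[[0.8,-0.49,0.08,0,0,0,0],[0.8,-0.49,0.08,0,0,0,0],[0.8,-0.49,0.08,0,0,0,0],[0.8,-0.49,0.08,0,0,0,0],[0.8,-0.49,0.08,0,0,0,0],[0.8,-0.49,0.08,0,0,0,0],[0.8,-0.49,0.08,0,0,0,0],[0.8,-0.49,0.08,0,0,0,0],[0.8,-0.49,0.08,0,0,0,0],[0.8,-0.49,0.08,0,0,0,0],[0.8,-0.49,0.08,0,0,0,0],[0.8,-0.49,0.08,0,0,0,0],[0.8,-0.49,0.08,0,0,0,0],[0.8,-0.49,0.08,0,0,0,0]]]'
python3 -m pendant '[[[0,0,0,0,0,-1,0],[0,0,0,0,0,-1,0],[0,0,0,0,0,-1,0],[0,0,0,0,0,-1,0],[0,0,0,0,0,-1,0],[0,0,0,0,0,-1,0],[0,0,0,0,0,-1,0],[0,0,0,0,0,-1,0],[0,0,0,0,0,-1,0],[0,0,0,0,0,-1,0],[0,0,0,0,0,-1,0],[0,0,0,0,0,-1,0],[0,0,0,0,0,-1,0],[0,0,0,0,0,-1,0],[0,0,0,0,0,-0.4,0],[0,0,0,0,0,0,0]]]'
python3 - <<'E'
from h import *
from cell import arm
s=arm.observe();show(s)
E
```

```text
clock: 1.32
position: [0.5248, -0.2202, 0.2036]
ee_rot: [-3.114, -0.413, 0.001]
force: [0.4, -0.4, 0.6]
width: 0.996
clock: 2.65
position: [0.5237, -0.2218, 0.2036]
ee_rot: [-2.385, -2.044, 0.0]
force: [-0.3, -0.4, 0.6]
width: 1.002
t2.65 p [ 0.5237 -0.2218  0.2036] x [0.153 0.988 0.   ] y [ 0.988 -0.153 -0.001] z [-0.001  0.    -1.   ] 
 q [ 0.61  0.42 -0.42  1.74  0.2   1.02 -0.03] F [-0.3 -0.4  0.6] w 1.002
```

```bash
python3 -m pendant '[[[0,0,0,0,1,0,0],[0,0,0,0,1,0,0],[0,0,0,0,1,0,0],[0,0,0,0,1,0,0],[0,0,0,0,0.36,0,0],[0,0,0,0,0,0,0]]]'
python3 - <<'E'
from h import *
from cell import arm
s=arm.observe();show(s)
E
```

```text
clock: 3.15
position: [0.5229, -0.224, 0.2026]
ee_rot: [-2.2, -1.872, -0.386]
force: [-0.6, -1.2, 0.3]
width: 1.0
t3.15 p [ 0.5229 -0.224   0.2026] x [0.151 0.927 0.342] y [ 0.987 -0.16  -0.003] z [ 0.052  0.338 -0.94 ] 
 q [ 0.86  0.53 -0.52  1.66 -0.09  1.1   0.28] F [-0.6 -1.2  0.3] w 1.0
```

Run:
```python
from h import *
from cell import arm
s=arm.observe();
plan(s,[.523,-.2235,.030])
```

```text
shift(pre) [-1.47  0.01  4.06] shift(post) [-1.47  0.01  4.06] turn [0. 0. 0.]
```

```bash
python3 -m pendant '[[[-0.18,0,0.5,0,0,0,0],[-0.18,0,0.5,0,0,0,0],[-0.18,0,0.5,0,0,0,0],[-0.18,0,0.5,0,0,0,0],[-0.18,0,0.5,0,0,0,0],[-0.18,0,0.5,0,0,0,0],[-0.14,0,0.4,0,0,0,0],[-0.13,0,0.36,0,0,0,0],[-0.1,0,0.3,0,0,0,0],[0,0,0,0,0,0,0]]]'
python3 - <<'E'
from h import *
from cell import arm
s=arm.observe();show(s);plan(s,[.523,-.2235,.030])
for n in["wrist","scene"]: cv2.imwrite(f"pics/{n}1.png",arm.get_image(n)["img"][:,:,::-1])
E
```

```text
clock: 3.98
position: [0.5231, -0.2191, 0.0295]
ee_rot: [-2.193, -1.879, -0.383]
force: [-0.5, -0.4, -1.1]
width: 1.0
t3.98 p [ 0.5231 -0.2191  0.0295] x [0.144 0.929 0.342] y [ 0.988 -0.153 -0.003] z [ 0.049  0.338 -0.94 ] 
 q [ 0.82  0.74 -0.48  1.79 -0.02  0.77  0.3 ] F [-0.5 -0.4 -1.1] w 1.0
shift(pre) [-0.1   0.01 -0.05] shift(post) [-0.1   0.01 -0.05] turn [0. 0. 0.]
```

View pics/scene1.png

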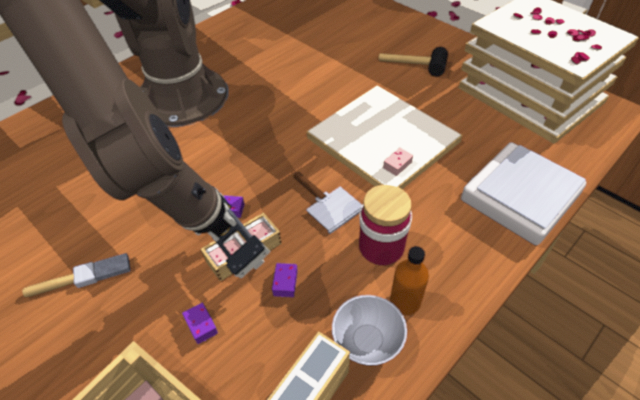

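View pics/wrist1.png

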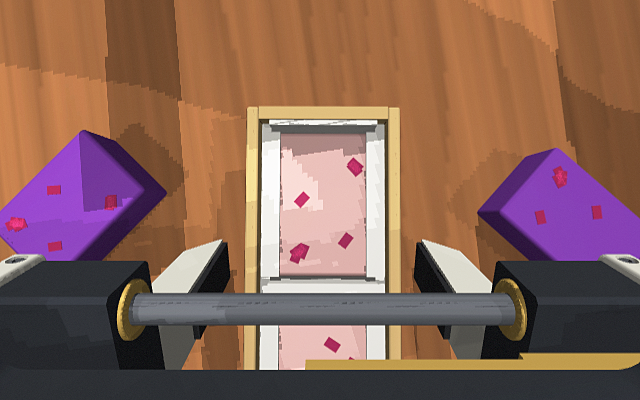

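In the wrist view the mould spans columns 247–400, centred between the jaws and parallel to them. The divider at row 280 lies about at the pads. I'll close the jaws and lift.

```bash
python3 -m pendant '[[[0,0,0,0,0,0,1],[0,0,0,0,0,0,1],[0,0,0,0,0,0,1],[0,0,0,0,0,0,1],[0,0,0,0,0,0,1],[0,0,0,0,0,0,1],[0.09,0,-0.24,0,0,0,1],[0.17,0,-0.47,0,0,0,1],[0.17,0,-0.47,0,0,0,1],[0.17,0,-0.47,0,0,0,1],[0.17,0,-0.47,0,0,0,1],[0.17,0,-0.47,0,0,0,1],[0.17,0,-0.47,0,0,0,1],[0.17,0,-0.47,0,0,0,1],[0.17,0,-0.47,0,0,0,1],[0,0,0,0,0,0,1]]]' 50
python3 - <<'E'
from h import *
from cell import arm
s=arm.observe();show(s)
for n in["wrist"]: cv2.imwrite(f"pics/{n}2.png",arm.get_image(n)["img"][:,:,::-1])
E
```

```text
clock: 5.42
position: [0.5257, -0.2211, 0.2058]
ee_rot: [-2.198, -1.883, -0.39]
force: [1.3, -0.0, -2.8]
width: 0.67
t5.42 p [ 0.5257 -0.2211  0.2058] x [0.143 0.929 0.34 ] y [ 0.988 -0.154  0.005] z [ 0.057  0.335 -0.94 ] 
 q [ 0.86  0.52 -0.53  1.66 -0.09  1.1   0.28] F [ 1.3 -0.  -2.8] w 0.67
```

View pics/wrist2.png

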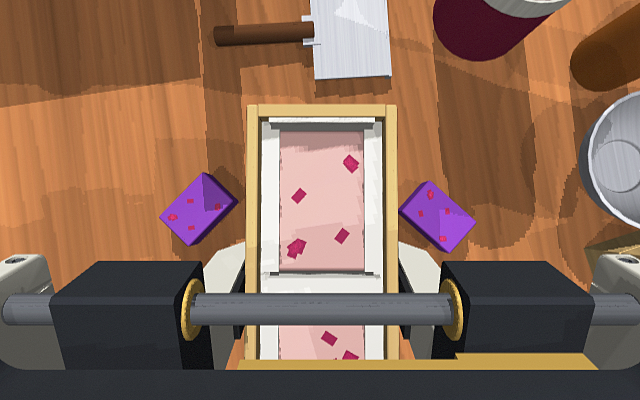

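```bash
python3 -m pendant '[[[0,0,0,0,-0.8,0,1],[0,0,0,0,-0.8,0,1],[0,0,0,0,-0.8,0,1],[0,0,0,0,-0.8,0,1],[0,0,0,0,-0.8,0,1],[0,0,0,0,-0.8,0,1],[0,0,0,0,-0.8,0,1],[0,0,0,0,-0.8,0,1],[0,0,0,0,-0.8,0,1],[0,0,0,0,-0.8,0,1],[0,0,0,0,-0.8,0,1],[0,0,0,0,-0.8,0,1],[0,0,0,0,-0.8,0,1],[0,0,0,0,-0.8,0,1],[0,0,0,0,-0.8,0,1],[0,0,0,0,0,0,1]]]'
python3 - <<'E'
from h import *
from cell import arm
s=arm.observe();show(s)
E
```

```text
clock: 6.8
position: [0.5238, -0.2178, 0.199]
ee_rot: [2.025, 1.745, -0.644]
force: [-0.3, 0.9, -3.6]
width: 0.676
t6.80 p [ 0.5238 -0.2178  0.199 ] x [ 0.12   0.81  -0.575] y [ 0.989 -0.149 -0.004] z [-0.089 -0.568 -0.818] 
 q [ 0.11  0.46 -0.23  1.86  0.77  1.16 -0.69] F [-0.3  0.9 -3.6] w 0.676
```

```bash
python3 -m pendant '[[[0,0,0,0,-0.8,0,1],[0,0,0,0,-0.8,0,1],[0,0,0,0,-0.8,0,1],[0,0,0,0,-0.8,0,1],[0,0,0,0,-0.8,0,1],[0,0,0,0,-0.8,0,1],[0,0,0,0,-0.8,0,1],[0,0,0,0,-0.8,0,1],[0,0,0,0,-0.8,0,1],[0,0,0,0,-0.4,0,1],[0,0,0,0,0,0,1]]]'
python3 - <<'E'
from h import *
from cell import arm
s=arm.observe();show(s)
for n in["wrist","scene"]: 
    d=arm.get_image(n);cv2.imwrite(f"pics/{n}3.png",d["img"][:,:,::-1]);np.savez(n+"3.npz",**d)
E
```

```text
clock: 7.72
position: [0.5236, -0.2204, 0.1995]
ee_rot: [1.595, 1.37, -1.118]
force: [0.4, 0.6, -3.8]
width: 0.672
t7.72 p [ 0.5236 -0.2204  0.1995] x [ 0.049  0.341 -0.939] y [ 0.988 -0.154 -0.005] z [-0.146 -0.927 -0.345] 
 q [-0.21  0.72 -0.08  1.89  1.06  1.51 -1.11] F [ 0.4  0.6 -3.8] w 0.672
```

View pics/scene3.png

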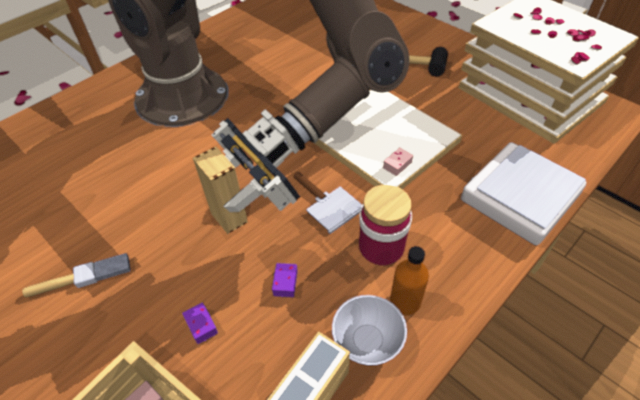

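View pics/wrist3.png

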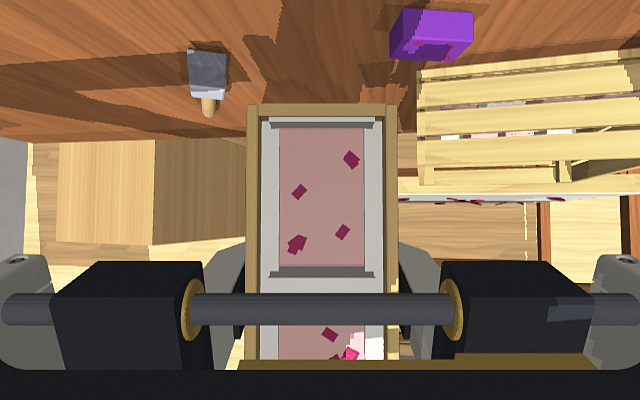

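```bash
python3 -m pendant '[[[0.4,0,0.147,0,0,0,1],[0.4,0,0.147,0,0,0,1],[0.4,0,0.147,0,0,0,1],[0.4,0,0.147,0,0,0,1],[0.4,0,0.147,0,0,0,1],[0.4,0,0.147,0,0,0,1],[0.3,0,0.11,0,0,0,1],[0.15,0,0.055,0,0,0,1],[0,0,0,0,0,0,1]]]'
python3 - <<'E'
from h import *
from cell import arm
s=arm.observe();show(s)
E
```

```text
clock: 8.57
position: [0.5238, -0.2212, 0.0794]
ee_rot: [1.597, 1.367, -1.116]
force: [0.4, 0.3, -3.7]
width: 0.672
t8.57 p [ 0.5238 -0.2212  0.0794] x [ 0.053  0.341 -0.939] y [ 0.988 -0.155 -0.001] z [-0.146 -0.927 -0.345] 
 q [-0.21  0.93 -0.08  1.89  1.1   1.42 -1.3 ] F [ 0.4  0.3 -3.7] w 0.672
```

```bash
python3 -m pendant '[[[0.09,0,0.034,0,0,0,1],[0.05,0,0.017,0,0,0,1],[0.03,0,0.01,0,0,0,1],[0.03,0,0.01,0,0,0,1],[0,0,0,0,0,0,1]]]'
python3 - <<'E'
from h import *
from cell import arm
s=arm.observe();show(s)
E
```

```text
clock: 8.98
position: [0.5244, -0.221, 0.0752]
ee_rot: [1.593, 1.361, -1.116]
force: [-1.3, 8.7, 16.6]
width: 0.676
t8.98 p [ 0.5244 -0.221   0.0752] x [ 0.055  0.335 -0.941] y [ 0.988 -0.155  0.002] z [-0.145 -0.929 -0.34 ] 
 q [-0.21  0.94 -0.08  1.89  1.1   1.42 -1.31] F [-1.3  8.7 16.6] w 0.676
```

```bash
python3 -m pendant '[[[-0.07,0,-0.026,0,0,0,1],[0,0,0,0,0,0,1],[0,0,0,0,0,0,0.6],[0,0,0,0,0,0,0.2],[0,0,0,0,0,0,0],[0,0,0,0,0,0,0],[0,0,0,0,0,0,0],[0,0,0,0,0,0,0]]]'
python3 - <<'E'
from h import *
from cell import arm
s=arm.observe();show(s)
for n in["wrist","scene"]: 
    d=arm.get_image(n);cv2.imwrite(f"pics/{n}4.png",d["img"][:,:,::-1]);np.savez(n+"4.npz",**d)
E
```

```text
clock: 9.65
position: [0.524, -0.221, 0.0747]
ee_rot: [1.596, 1.366, -1.115]
force: [-0.1, -0.6, 0.3]
width: 0.975
t9.65 p [ 0.524  -0.221   0.0747] x [ 0.053  0.34  -0.939] y [ 0.988 -0.155 -0.   ] z [-0.145 -0.928 -0.344] 
 q [-0.21  0.94 -0.08  1.89  1.1   1.41 -1.3 ] F [-0.1 -0.6  0.3] w 0.975
```

View pics/scene4.png

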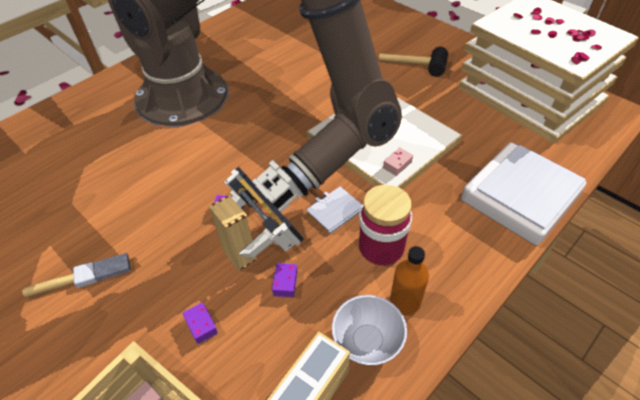

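View pics/wrist4.png

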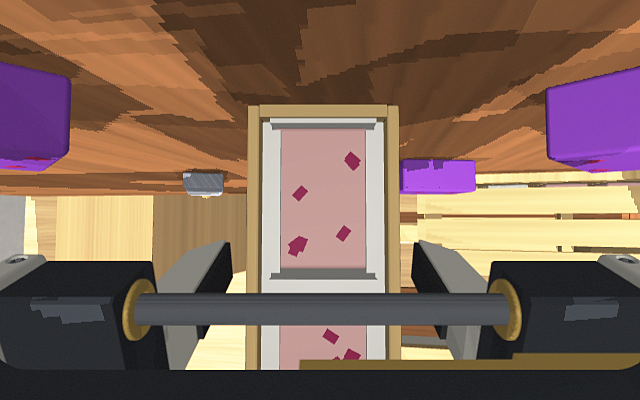

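```bash
python3 -m pendant '[[[0,0,-0.2,0,0,0,0],[0,0,-0.4,0,0,0,0],[0,0,-0.5,0,0,0,0],[0,0,-0.6,0,0,0,0],[0,0,-0.7,0,0,0,0],[-0.45,0,-0.45,0,0,0,0],[-0.65,0,-0.24,0,0,0,0],[-0.65,0,-0.24,0,0,0,0],[-0.65,0,-0.24,0,0,0,0],[-0.65,0,-0.24,0,0,0,0],[-0.65,0,-0.24,0,0,0,0],[-0.65,0,-0.24,0,0,0,0],[-0.4,0,-0.15,0,0,0,0],[0,0,0,0,0,0,0]]]'
python3 - <<'E'
from h import *
from cell import arm
s=arm.observe();show(s)
d=arm.get_image("top");cv2.imwrite(f"pics/top5.png",d["img"][:,:,::-1]);np.savez("top5.npz",**d)
W=cloud(d);z=W[...,2]
m=(z>.125)&(z<.17)&(abs(W[...,0]-.52)<.08)&(abs(W[...,1]+.22)<.07)
for q in comps(m,40): print(rect(W,q),np.nanmedian(z[q]))
E
```

```text
clock: 10.92
position: [0.5403, -0.119, 0.3181]
ee_rot: [1.599, 1.365, -1.108]
force: [0.6, 1.0, 0.3]
width: 0.999
t10.92 p [ 0.5403 -0.119   0.3181] x [ 0.058  0.342 -0.938] y [ 0.988 -0.153  0.005] z [-0.142 -0.927 -0.347] 
 q [-0.33  0.6  -0.13  1.73  0.96  1.75 -0.95] F [0.6 1.  0.3] w 0.999
(array([ 522.8, -232.1]), array([44.9, 62.5]), 80.6, 699) 0.14833380956609096
```

View pics/top5.png

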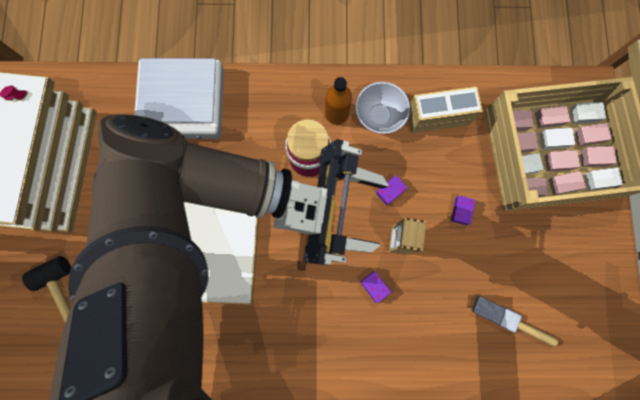

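The top view shows the mould standing upright at (408,237), which is world (0.523,−0.231), with its top at z=0.148. Next I'll swing the tool over to the bottom side.

```bash
python3 -m pendant '[[[0,0,0,0,0.9,0,0],[0,0,0,0,0.9,0,0],[0,0,0,0,0.9,0,0],[0,0,0,0,0.9,0,0],[0,0,0,0,0.9,0,0],[0,0,0,0,0.9,0,0],[0,0,0,0,0.9,0,0],[0,0,0,0,0.9,0,0],[0,0,0,0,0.9,0,0],[0,0,0,0,0.9,0,0],[0,0,0,0,0.9,0,0],[0,0,0,0,0.9,0,0],[0,0,0,0,0.9,0,0],[0,0,0,0,0.9,0,0],[0,0,0,0,0.9,0,0],[0,0,0,0,0.9,0,0],[0,0,0,0,0.9,0,0],[0,0,0,0,0,0,0]]]'
python3 - <<'E'
from h import *
from cell import arm
s=arm.observe();show(s)
h=np.array([np.cos(np.radians(80.6)),np.sin(np.radians(80.6)),0]);t=np.radians(65)
zn=h*np.sin(t)-np.array([0,0,np.cos(t)]);y=[h[1],-h[0],0]
plan(s,[.51,-.38,.318],y=y,z=zn)
print(zn,np.array([.523,-.231,.074])-.13*zn)
E
```

```text
clock: 12.47
position: [0.5391, -0.1231, 0.3136]
ee_rot: [-2.387, -2.033, -0.008]
force: [-0.1, -0.9, 0.1]
width: 1.0
t12.47 p [ 0.5391 -0.1231  0.3136] x [0.159 0.987 0.008] y [ 0.987 -0.159 -0.001] z [-0.     0.008 -1.   ] 
 q [ 0.35  0.29 -0.28  1.63  0.08  1.23 -0.11] F [-0.1 -0.9  0.1] w 1.0
shift(pre) [-6.46  0.3  -0.16] shift(post) [-2.63  0.33 -5.9 ] turn [-0.05 14.08  0.04]
[ 0.14802359  0.89413803 -0.42261826] [ 0.50375693 -0.34723794  0.12894037]
```

```bash
python3 -m pendant '[[[-0.6,0.03,0,0,0,0,0],[-0.8,0.04,0,0,0,0,0],[-0.8,0.04,0,0,0,0,0],[-0.8,0.04,0,0,0,0,0],[-0.8,0.04,0,0,0,0,0],[-0.8,0.04,0,0,0,0,0],[-0.8,0.04,0,0,0,0,0],[-0.8,0.04,0,0,0,0,0],[-0.3,0.01,0,0,0,0,0],[0,0,0,0,0.8,0,0],[0,0,0,0,0.8,0,0],[0,0,0,0,0.8,0,0],[0,0,0,0,0.8,0,0],[0,0,0,0,0.8,0,0],[0,0,0,0,0.8,0,0],[0,0,0,0,0.8,0,0],[0,0,0,0,0.8,0,0],[0,0,0,0,0.8,0,0],[0,0,0,0,0.8,0,0],[0,0,0,0,0,0,0]]]'
python3 - <<'E'
from h import *
from cell import arm
s=arm.observe();show(s)
E
```

```text
clock: 14.13
position: [0.5113, -0.3799, 0.3097]
ee_rot: [-2.005, -1.71, -0.668]
force: [-0.9, -0.0, -1.2]
width: 1.003
t14.13 p [ 0.5113 -0.3799  0.3097] x [0.128 0.786 0.605] y [ 0.988 -0.156 -0.007] z [ 0.089  0.598 -0.797] 
 q [ 0.95  0.69 -0.27  1.17 -0.37  1.67  0.59] F [-0.9 -0.  -1.2] w 1.003
```

```bash
python3 -m pendant '[[[0,0,0,0,0.8,0,0],[0,0,0,0,0.8,0,0],[0,0,0,0,0.8,0,0],[0,0,0,0,0.8,0,0],[0,0,0,0,0.8,0,0],[0,0,0,0,0.8,0,0],[0,0,0,0,0.8,0,0],[0,0,0,0,0.4,0,0],[0,0,0,0,0,0,0]]]'
python3 - <<'E'
from h import *
from cell import arm
s=arm.observe();show(s)
h=np.array([np.cos(np.radians(80.8)),np.sin(np.radians(80.8)),0]);t=np.radians(65)
zn=h*np.sin(t)-np.array([0,0,np.cos(t)]);y=[h[1],-h[0],0]
plan(s,np.array([.523,-.231,.074])-.13*zn,y=y,z=zn)
E
```

```text
clock: 14.88
position: [0.5122, -0.3788, 0.3108]
ee_rot: [-1.666, -1.423, -1.048]
force: [0.3, 0.1, -0.9]
width: 0.999
t14.88 p [ 0.5122 -0.3788  0.3108] x [0.07  0.424 0.903] y [ 0.988 -0.153 -0.004] z [ 0.137  0.893 -0.43 ] 
 q [ 1.07  0.92 -0.36  1.04 -0.62  1.91  0.59] F [ 0.3  0.1 -0.9] w 0.999
shift(pre) [-3.79 -0.3   2.63] shift(post) [-3.81 -0.33  2.6 ] turn [-0.1   0.1  -0.02]
```

```bash
python3 -m pendant '[[[-0.5,-0.04,0,0,0,0,0],[-0.5,-0.04,0,0,0,0,0],[-0.5,-0.04,0,0,0,0,0],[-0.5,-0.04,0,0,0,0,0],[-0.5,-0.04,0,0,0,0,0],[-0.5,-0.04,0,0,0,0,0],[-0.5,-0.04,0,0,0,0,0],[-0.3,-0.04,0.3,0,0.1,0,0],[0,0,0.5,0,0,0,0],[0,0,0.6,0,0,0,0],[0,0,0.6,0,0,0,0],[0,0,0.4,0,0,0,0],[0,0,0.2,0,0,0,0],[0,0,0,0,0,0,0]]]'
python3 - <<'E'
from h import *
from cell import arm
s=arm.observe();show(s)
h=np.array([np.cos(np.radians(80.8)),np.sin(np.radians(80.8)),0]);t=np.radians(65)
zn=h*np.sin(t)-np.array([0,0,np.cos(t)]);y=[h[1],-h[0],0]
plan(s,np.array([.523,-.231,.074])-.008*zn,y=y,z=zn)
for n in["wrist","scene"]: 
    d=arm.get_image(n);cv2.imwrite(f"pics/{n}6.png",d["img"][:,:,::-1]);np.savez(n+"6.npz",**d)
E
```

```text
clock: 16.05
position: [0.5039, -0.3471, 0.1309]
ee_rot: [-1.658, -1.422, -1.055]
force: [0.7, -1.3, 0.1]
width: 1.0
t16.05 p [ 0.5039 -0.3471  0.1309] x [0.065 0.417 0.906] y [ 0.988 -0.152 -0.001] z [ 0.137  0.896 -0.423] 
 q [ 1.07  1.06 -0.35  1.24 -0.54  1.66  0.8 ] F [ 0.7 -1.3  0.1] w 1.0
shift(pre) [-0.05  0.03  3.07] shift(post) [-0.05  0.01  3.07] turn [-0.1  -0.    0.03]
```

View pics/scene6.png

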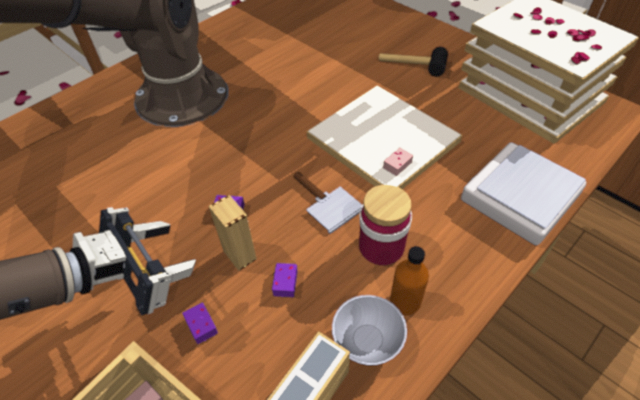

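View pics/wrist6.png

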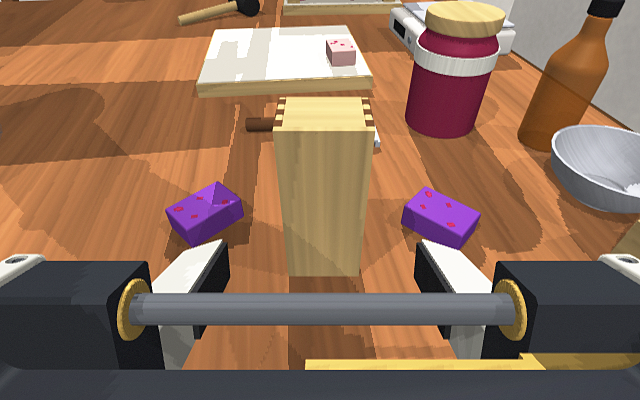

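```bash
python3 - <<'E'
from h import *
from cell import arm
s=arm.observe();d=dict(np.load("wrist6.npz"))
R=Ro.from_rotvec(s["ee_rot"]).as_matrix();print(R.T@(-d["R"].T@d["t"]-s["position"]))
E
python3 -m pendant '[[[0,0,0.3,0,0,0,0],[0,0,0.5,0,0,0,0],[0,0,0.5,0,0,0,0],[0,0,0.5,0,0,0,0],[0,0,0.4,0,0,0,0],[0,0,0.25,0,0,0,0],[0,0,0,0,0,0,0]]]'
python3 - <<'E'
from h import *
from cell import arm
s=arm.observe();show(s)
h=np.array([np.cos(np.radians(80.8)),np.sin(np.radians(80.8)),0]);t=np.radians(65)
zn=h*np.sin(t)-np.array([0,0,np.cos(t)]);y=[h[1],-h[0],0]
plan(s,np.array([.523,-.231,.074])-.008*zn,y=y,z=zn)
for n in["wrist","scene"]: 
    d=arm.get_image(n);cv2.imwrite(f"pics/{n}7.png",d["img"][:,:,::-1]);np.savez(n+"7.npz",**d)
E
```

```text
[ 0.08260257 -0.00097785 -0.13296243]
clock: 16.73
position: [0.5177, -0.2607, 0.0899]
ee_rot: [-1.66, -1.422, -1.056]
force: [0.5, 0.1, -0.0]
width: 1.002
t16.73 p [ 0.5177 -0.2607  0.0899] x [0.065 0.418 0.906] y [ 0.988 -0.153 -0.   ] z [ 0.139  0.895 -0.423] 
 q [ 1.03  1.04 -0.38  1.44 -0.57  1.45  0.85] F [ 0.5  0.1 -0. ] w 1.002
shift(pre) [-0.04  0.01  0.65] shift(post) [-0.04  0.01  0.65] turn [-0.08  0.01  0.03]
```

View pics/scene7.png

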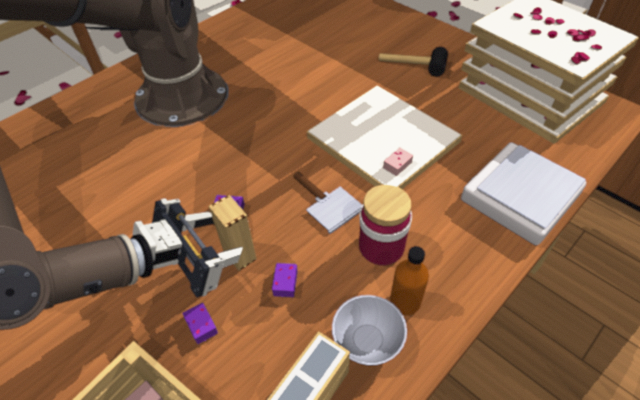

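View pics/wrist7.png

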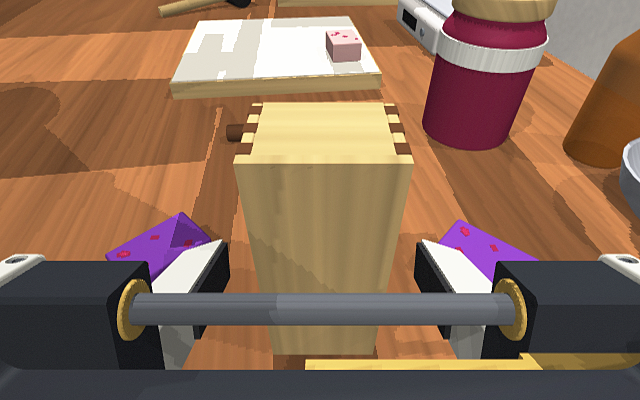

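```bash
python3 -m pendant '[[[0,0,0.25,0,0,0,0],[0,0,0.2,0,0,0,0],[-0.04,0,0.15,0,0,0,0],[0,0,0,0,0,0,0]]]'
python3 - <<'E'
from h import *
from cell import arm
s=arm.observe();show(s)
E
python3 -m pendant '[[[0,0,0,0,0,0,1],[0,0,0,0,0,0,1],[0,0,0,0,0,0,1],[0,0,0,0,0,0,1],[0,0,0,0,0,0,1],[0,0,0,0,0,0,1]]]' 60
python3 - <<'E'
from h import *
from cell import arm
s=arm.observe();show(s)
for n in["wrist"]: 
    d=arm.get_image(n);cv2.imwrite(f"pics/{n}8.png",d["img"][:,:,::-1]);np.savez(n+"8.npz",**d)
E
```

```text
clock: 17.17
position: [0.5208, -0.2393, 0.078]
ee_rot: [-1.659, -1.421, -1.056]
force: [0.1, 0.1, -0.8]
width: 1.004
t17.17 p [ 0.5208 -0.2393  0.078 ] x [0.065 0.418 0.906] y [ 0.988 -0.153 -0.001] z [ 0.138  0.896 -0.423] 
 q [ 1.01  1.05 -0.39  1.48 -0.58  1.4   0.86] F [ 0.1  0.1 -0.8] w 1.004
clock: 17.67
position: [0.5211, -0.2412, 0.0786]
ee_rot: [-1.662, -1.422, -1.057]
force: [-0.0, -0.7, 0.6]
width: 0.672
t17.67 p [ 0.5211 -0.2412  0.0786] x [0.065 0.419 0.905] y [ 0.988 -0.155  0.   ] z [ 0.14   0.895 -0.424] 
 q [ 1.01  1.04 -0.39  1.47 -0.58  1.4   0.86] F [-0.  -0.7  0.6] w 0.672
```

View pics/wrist8.png

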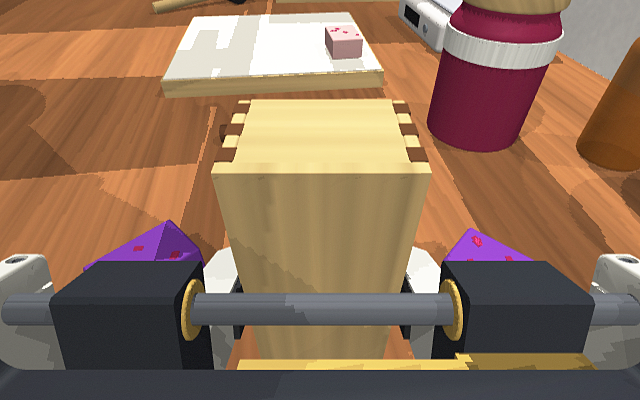

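```bash
python3 -m pendant '[[[0.2,0,-0.1,0,0,0,1],[0.4,0,-0.19,0,0,0,1],[0.5,0,-0.23,0,0,0,1],[0.5,0,-0.23,0,0,0,1],[0.5,0,-0.23,0,0,0,1],[0.5,0,-0.23,0,0,0,1],[0.5,0,-0.23,0,0,0,1],[0.4,0,-0.19,0,0,0,1],[0.4,0,-0.19,0,0,0,1],[0.2,0,-0.1,0,0,0,1],[0,0,0,0,-0.4,0,1],[0,0,0,0,-0.7,0,1],[0,0,0,0,-0.8,0,1],[0,0,0,0,-0.8,0,1],[0,0,0,0,-0.8,0,1],[0,0,0,0,-0.8,0,1],[0,0,0,0,-0.8,0,1],[0,0,0,0,-0.8,0,1],[0,0,0,0,-0.8,0,1],[0,0,0,0,0,0,1]]]'
python3 - <<'E'
from h import *
from cell import arm
s=arm.observe();show(s)
E
```

```text
clock: 19.38
position: [0.5218, -0.2384, 0.2611]
ee_rot: [-2.038, -1.753, -0.625]
force: [0.7, 0.2, -3.2]
width: 0.673
t19.38 p [ 0.5218 -0.2384  0.2611] x [0.123 0.82  0.559] y [ 0.989 -0.15   0.003] z [ 0.086  0.552 -0.829] 
 q [ 0.85  0.55 -0.32  1.53 -0.39  1.35  0.53] F [ 0.7  0.2 -3.2] w 0.673
```

```bash
python3 -m pendant '[[[0,0,0,0,-0.8,0,1],[0,0,0,0,-0.8,0,1],[0,0,0,0,-0.8,0,1],[0,0,0,0,-0.8,0,1],[0,0,0,0,-0.8,0,1],[0,0,0,0,-0.8,0,1],[0,0,0,0,-0.8,0,1],[0,0,0,0,-0.8,0,1],[0,0,0,0,-0.8,0,1],[0,0,0,0,-0.8,0,1],[0,0,0,0,-0.8,0,1],[0,0,0,0,-0.8,0,1],[0,0,0,0,-0.8,0,1],[0,0,0,0,-0.8,0,1],[0,0,0,0,-0.8,0,1],[0,0,0,0,-0.8,0,1],[0,0,0,0,-0.1,0,1],[0,0,0,0,0,0,1]]]'
python3 - <<'E'
from h import *
from cell import arm
s=arm.observe();show(s)
a=np.radians(87.6);h=np.array([np.cos(a),np.sin(a),0]);t=np.radians(-25)
zn=h*np.sin(t)-np.array([0,0,np.cos(t)]);y=[h[1],-h[0],0]
c=np.array([.49,.238,.15])
plan(s,c-.0114*zn,y=y,z=zn)
for n in["wrist","scene"]: 
    d=arm.get_image(n);cv2.imwrite(f"pics/{n}9.png",d["img"][:,:,::-1]);np.savez(n+"9.npz",**d)
E
```

```text
clock: 20.88
position: [0.5205, -0.2395, 0.258]
ee_rot: [2.143, 1.839, -0.475]
force: [0.3, -0.9, -3.1]
width: 0.669
t20.88 p [ 0.5205 -0.2395  0.258 ] x [ 0.137  0.897 -0.42 ] y [ 0.988 -0.153 -0.004] z [-0.068 -0.414 -0.908] 
 q [ 0.17  0.34 -0.13  1.77  0.53  1.13 -0.35] F [ 0.3 -0.9 -3.1] w 0.669
shift(pre) [11.74 -2.58 -2.73] shift(post) [11.92 -1.26 -2.86] turn [-0.63 -0.04 -1.24]
```

View pics/scene9.png

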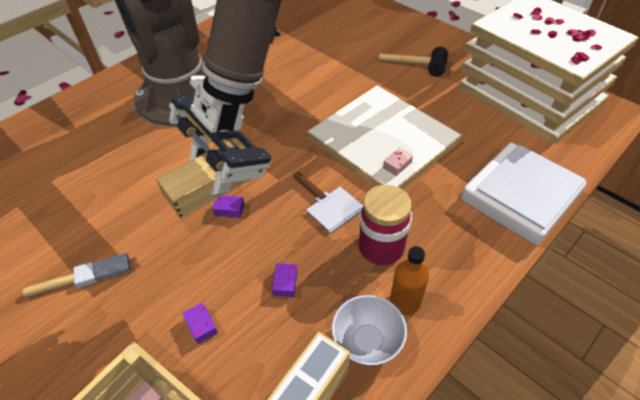

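View pics/wrist9.png

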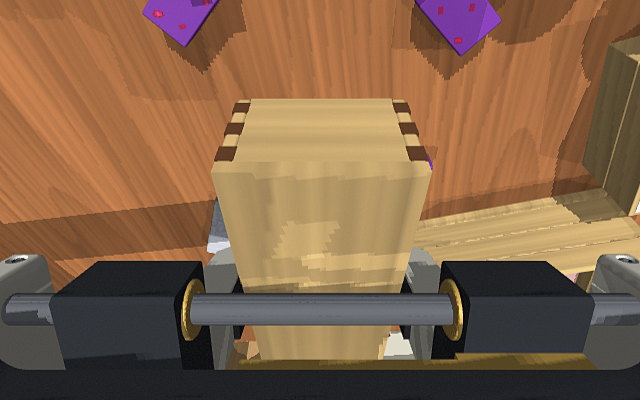

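```bash
python3 -m pendant '[[[0.4,-0.09,-0.1,0,0,0,1],[0.7,-0.15,-0.16,0,0,0,1],[0.8,-0.18,-0.19,0,0,0,1],[0.8,-0.18,-0.19,0,0,0,1],[0.8,-0.18,-0.19,0,0,0,1],[0.8,-0.18,-0.19,0,0,0,1],[0.8,-0.18,-0.19,0,0,0,1],[0.8,-0.18,-0.19,0,0,0,1],[0.8,-0.18,-0.19,0,0,0,1],[0.8,-0.18,-0.19,0,0,0,1],[0.8,-0.18,-0.19,0,0,0,1],[0.8,-0.18,-0.19,0,0,0,1],[0.8,-0.18,-0.19,0,0,0,1],[0.8,-0.18,-0.19,0,0,0,1],[0.6,-0.13,-0.14,0,0,0,1],[0.4,-0.09,-0.1,0,0,0,1],[0,0,0,-0.31,0,-0.62,1],[0,0,0,-0.31,0,-0.62,1],[0,0,0,0,0,0,1]]]'
python3 - <<'E'
from h import *
from cell import arm
s=arm.observe();show(s)
a=np.radians(87.6);h=np.array([np.cos(a),np.sin(a),0]);t=np.radians(-24.9)
zn=h*np.sin(t)-np.array([0,0,np.cos(t)]);y=[h[1],-h[0],0]
plan(s,np.array([.49,.238,.15])-.0114*zn,y=y,z=zn)
plan(s,np.array([.49,.238,.046])-.0114*zn,y=y,z=zn)
for n in["top","scene"]: 
    d=arm.get_image(n);cv2.imwrite(f"pics/{n}10.png",d["img"][:,:,::-1]);np.savez(n+"10.npz",**d)
E
```

```text
clock: 22.57
position: [0.4903, 0.2402, 0.1631]
ee_rot: [2.026, 1.94, -0.446]
force: [-1.0, 0.4, -3.6]
width: 0.67
t22.57 p [0.4903 0.2402 0.1631] x [ 0.039  0.906 -0.421] y [ 0.999 -0.043  0.002] z [-0.016 -0.421 -0.907] 
 q [-0.52  0.58 -0.34  1.67  0.47  1.31 -1.1 ] F [-1.   0.4 -3.6] w 0.67
shift(pre) [ 0.09 -0.01  0.04] shift(post) [ 0.09 -0.01  0.04] turn [ 0.02  0.01 -0.02]
shift(pre) [ 1.18 -0.01  2.39] shift(post) [ 1.18 -0.01  2.4 ] turn [ 0.02  0.01 -0.02]
```

View pics/scene10.png

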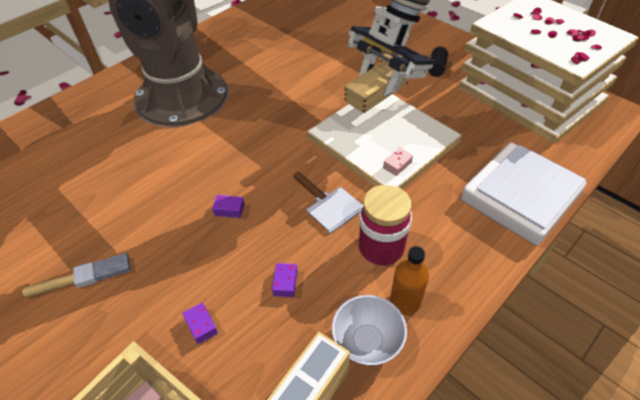

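View pics/top10.png

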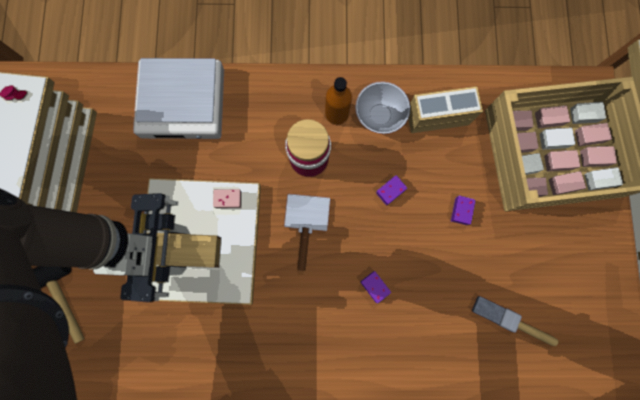

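```bash
python3 -m pendant '[[[0.15,0,0.3,0,0,0,1],[0.2,0,0.4,0,0,0,1],[0.2,0,0.4,0,0,0,1],[0.05,0,0.1,0,0,0,1],[0,0,0,0,0,0,1],[0.22,0,0.47,0,0,0,1],[0.22,0,0.47,0,0,0,1],[0.21,0,0.43,0,0,0,1]]]'
python3 - <<'E'
from h import *
from cell import arm
s=arm.observe();show(s);print(np.round(s["ft_torque"],2))
E
python3 -m pendant '[[[-0.21,0,-0.46,0,0,0,1],[-0.21,0,-0.46,0,0,0,1],[-0.21,0,-0.46,0,0,0,1],[-0.13,0,-0.28,0,0,0,1],[0,0,0,0,0,0,1]]]'
python3 - <<'E'
from h import *
from cell import arm
s=arm.observe();show(s)
for n in["wrist","scene"]: 
    d=arm.get_image(n);cv2.imwrite(f"pics/{n}11.png",d["img"][:,:,::-1]);np.savez(n+"11.npz",**d)
im=cv2.imread("pics/scene11.png")[40:220,270:480];cv2.imwrite("pics/s11c.png",cv2.resize(im,None,fx=3.5,fy=3.3))
E
```

```text
clock: 23.33
position: [0.4916, 0.2436, 0.0508]
ee_rot: [2.029, 1.936, -0.442]
force: [-11.5, 10.8, 78.1]
width: 0.677
t23.33 p [0.4916 0.2436 0.0508] x [ 0.044  0.906 -0.421] y [ 0.999 -0.045  0.006] z [-0.014 -0.421 -0.907] 
 q [-0.55  0.72 -0.31  1.74  0.54  1.12 -1.21] F [-11.5  10.8  78.1] w 0.677
[-4.28  3.33 -1.19]
clock: 23.75
position: [0.4919, 0.2443, 0.1249]
ee_rot: [2.029, 1.937, -0.438]
force: [0.6, 0.5, -4.4]
width: 0.673
t23.75 p [0.4919 0.2443 0.1249] x [ 0.044  0.907 -0.419] y [ 0.999 -0.045  0.007] z [-0.012 -0.419 -0.908] 
 q [-0.53  0.63 -0.33  1.7   0.5   1.24 -1.14] F [ 0.6  0.5 -4.4] w 0.673
```

View pics/s11c.png

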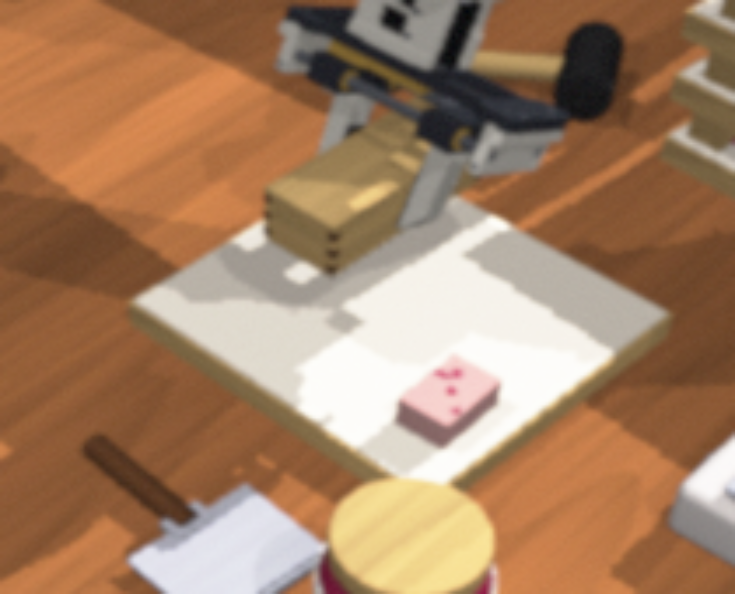

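View pics/wrist11.png

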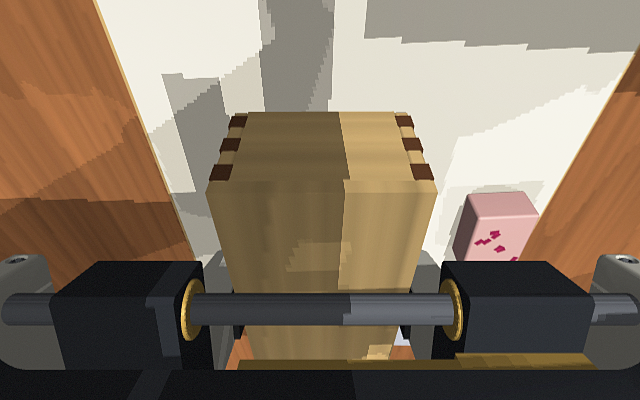

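```bash
cat >> h.py <<'E'
_R=np.array([[0,1,0],[1,0,0],[0,0,1.]])
def mould_tool(d,s,r0=190,r1=240,c0=260,c1=390):
    """bottom-plane fit in tool and world frame from wrist depth"""
    W=cloud(d);P=W[r0:r1,c0:c1].reshape(-1,3);P=P[~np.isnan(P).any(1)]
    c=P.mean(0);n=np.linalg.svd(P-c,full_matrices=False)[2][2];n*=np.sign(n[2]);res=np.std((P-c)@n)
    R=Ro.from_rotvec(s["ee_rot"]).as_matrix();nt=R.T@n
    print("n world",np.round(n,3),"plane tilt in tool deg",round(float(np.degrees(np.arctan2(nt[0],-nt[2]))),2),"height along n of TCP",round(float(n@(s["position"]-c)),4),"z of plane at c",np.round(c,4),"res",round(float(res),5))
E
python3 - <<'E'
from h import *
from cell import arm
s=arm.observe();mould_tool(dict(np.load("wrist11.npz")),s)
s9={"ee_rot":np.array([2.143,1.839,-.475]),"position":np.array([.5205,-.2395,.258])}
mould_tool(dict(np.load("wrist9.npz")),s9)
W=cloud(dict(np.load("scene11.npz")))
print(np.round(s["position"],4))
E
```

```text
n world [-0.003  0.004  1.   ] plane tilt in tool deg -24.68 height along n of TCP -0.0224 z of plane at c [0.4944 0.3052 0.1442] res 0.00046
n world [ 0.003 -0.009  1.   ] plane tilt in tool deg -25.32 height along n of TCP -0.0112 z of plane at c [ 0.5286 -0.1868  0.2696] res 0.00044
[0.4907 0.2433 0.122 ]
```

The rap pushed the mould about 11 mm up in the grip; it stayed level. The fingertips are now about flush with the rim, so I'll set it down gently on the cloth and regrip higher.

```bash
python3 -m pendant '[[[0.13,0,0.28,0,0,0,1],[0.17,0,0.36,0,0,0,1],[0.17,0,0.36,0,0,0,1],[0.13,0,0.28,0,0,0,1],[0.08,0,0.18,0,0,0,1],[0.04,0,0.09,0,0,0,1],[0.03,0,0.06,0,0,0,1],[0,0,0,0,0,0,1]]]'
python3 - <<'E'
from h import *
from cell import arm
s=arm.observe();show(s)
E
```

```text
clock: 24.52
position: [0.4906, 0.2433, 0.0505]
ee_rot: [2.027, 1.938, -0.446]
force: [-0.0, 0.6, -3.3]
width: 0.673
t24.52 p [0.4906 0.2433 0.0505] x [ 0.041  0.906 -0.422] y [ 0.999 -0.044  0.003] z [-0.016 -0.422 -0.907] 
 q [-0.55  0.72 -0.31  1.74  0.54  1.12 -1.2 ] F [-0.   0.6 -3.3] w 0.673
```

```bash
python3 -m pendant '[[[0.01,0,0.025,0,0,0,1],[0.01,0,0.025,0,0,0,1],[0,0,0,0,0,0,1]]]'
python3 - <<'E'
from h import *
from cell import arm
s=arm.observe();show(s)
E
```

```text
clock: 24.77
position: [0.491, 0.2436, 0.0497]
ee_rot: [2.027, 1.938, -0.443]
force: [-1.6, 0.9, 3.2]
width: 0.673
t24.77 p [0.491  0.2436 0.0497] x [ 0.042  0.906 -0.421] y [ 0.999 -0.044  0.004] z [-0.015 -0.421 -0.907] 
 q [-0.55  0.73 -0.31  1.74  0.54  1.12 -1.21] F [-1.6  0.9  3.2] w 0.673
```

```bash
python3 -m pendant '[[[0,0,0,0,0,0,0.5],[0,0,0,0,0,0,0.3],[0,0,0,0,0,0,0.2],[0,0,0,0,0,0,0.2],[-0.1,0,-0.11,0,0,0,0.2],[-0.12,0,-0.12,0,0,0,0.2],[0,0,0,0,0,0,0.2],[0,0,0,0,0,0,0.2]]]'
python3 - <<'E'
from h import *
from cell import arm
s=arm.observe();show(s);d=arm.get_image("wrist");mould_tool(d,s)
cv2.imwrite("pics/wrist12.png",d["img"][:,:,::-1])
E
python3 -m pendant '[[[0,0,0,0,0,0,1],[0,0,0,0,0,0,1],[0,0,0,0,0,0,1],[0,0,0,0,0,0,1],[0,0,0,0,0,0,1],[0,0,0,0,0,0,1]]]' 60
python3 - <<'E'
from h import *
from cell import arm
s=arm.observe();show(s)
E
```

```text
clock: 25.43
position: [0.4908, 0.239, 0.0613]
ee_rot: [2.028, 1.937, -0.444]
force: [-0.2, -0.1, 0.4]
width: 0.802
t25.43 p [0.4908 0.239  0.0613] x [ 0.042  0.906 -0.421] y [ 0.999 -0.045  0.004] z [-0.015 -0.421 -0.907] 
 q [-0.54  0.71 -0.31  1.74  0.54  1.13 -1.19] F [-0.2 -0.1  0.4] w 0.802
n world [-0.001 -0.003  1.   ] plane tilt in tool deg -25.11 height along n of TCP -0.0074 z of plane at c [0.493  0.2884 0.0689] res 0.00043
clock: 25.98
position: [0.4904, 0.2391, 0.0605]
ee_rot: [2.027, 1.938, -0.445]
force: [0.6, 0.6, -0.5]
width: 0.672
t25.98 p [0.4904 0.2391 0.0605] x [ 0.041  0.906 -0.422] y [ 0.999 -0.044  0.003] z [-0.016 -0.422 -0.907] 
 q [-0.54  0.71 -0.31  1.74  0.54  1.13 -1.19] F [ 0.6  0.6 -0.5] w 0.672
```

View pics/wrist12.png

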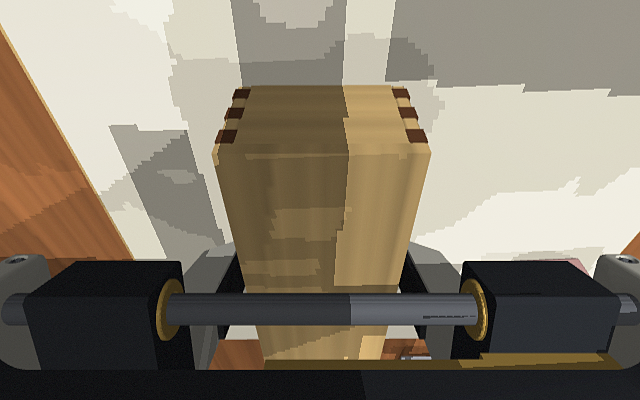

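```bash
python3 -m pendant '[[[-0.17,0,-0.36,0,0,0,1],[-0.21,0,-0.45,0,0,0,1],[-0.21,0,-0.45,0,0,0,1],[-0.04,0,-0.1,0,0,0,1],[0,0,0,0,0,0,1],[0.22,0,0.475,0,0,0,1],[0.22,0,0.475,0,0,0,1],[0.22,0,0.475,0,0,0,1]]]'
python3 - <<'E'
from h import *
from cell import arm
s=arm.observe();show(s);print(np.round(s["ft_torque"],2))
E
python3 -m pendant '[[[-0.21,0,-0.45,0,0,0,1],[-0.21,0,-0.45,0,0,0,1],[-0.21,0,-0.45,0,0,0,1],[-0.13,0,-0.3,0,0,0,1],[0,0,0,0,0,0,1]]]'
python3 - <<'E'
from h import *
from cell import arm
s=arm.observe();show(s)
for n in["wrist","scene"]: 
    d=arm.get_image(n);cv2.imwrite(f"pics/{n}13.png",d["img"][:,:,::-1]);np.savez(n+"13.npz",**d)
    if n=="wrist": mould_tool(d,s)
im=cv2.imread("pics/scene13.png")[40:220,270:480];cv2.imwrite("pics/s13c.png",cv2.resize(im,None,fx=3.5,fy=3.3))
E
```

```text
clock: 26.65
position: [0.4901, 0.2391, 0.0566]
ee_rot: [2.027, 1.938, -0.445]
force: [-13.6, 13.2, 76.7]
width: 0.67
t26.65 p [0.4901 0.2391 0.0566] x [ 0.041  0.906 -0.422] y [ 0.999 -0.044  0.003] z [-0.016 -0.422 -0.907] 
 q [-0.54  0.71 -0.31  1.75  0.54  1.13 -1.2 ] F [-13.6  13.2  76.7] w 0.67
[-3.6   3.22 -1.22]
clock: 27.07
position: [0.4909, 0.2401, 0.1317]
ee_rot: [2.028, 1.938, -0.441]
force: [1.0, 1.0, -4.5]
width: 0.674
t27.07 p [0.4909 0.2401 0.1317] x [ 0.042  0.906 -0.42 ] y [ 0.999 -0.044  0.005] z [-0.014 -0.42  -0.907] 
 q [-0.52  0.62 -0.33  1.7   0.49  1.25 -1.13] F [ 1.   1.  -4.5] w 0.674
n world [-0.003 -0.006  1.   ] plane tilt in tool deg -25.17 height along n of TCP -0.0136 z of plane at c [0.4932 0.2957 0.1456] res 0.00044
```

View pics/s13c.png

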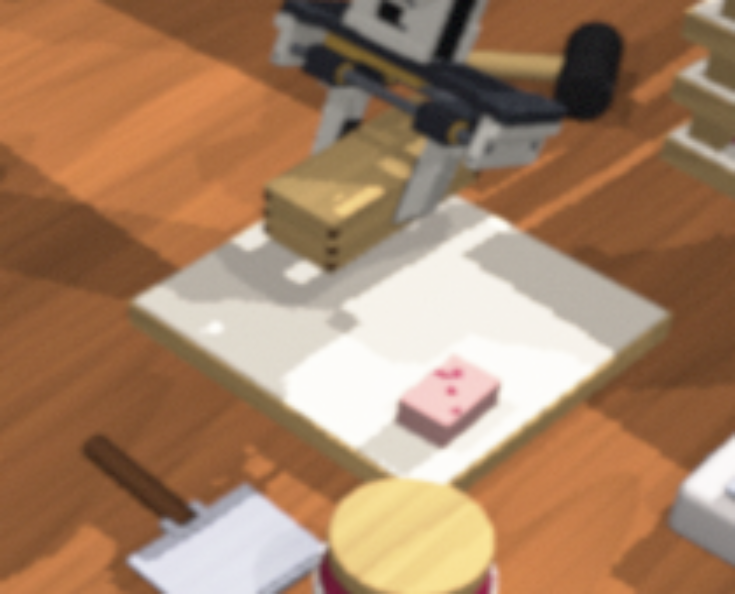

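```bash
python3 -m pendant '[[[0.15,0,0.33,0,0,0,1],[0,0,0,0,0,0,1],[0.22,0,0.475,0,0,0,1],[0.22,0,0.475,0,0,0,1],[0.22,0,0.475,0,0,0,1],[-0.2,0,-0.43,0,0,0,1],[-0.21,0,-0.45,0,0,0,1],[-0.21,0,-0.45,0,0,0,1],[-0.13,0,-0.3,0,0,0,1],[0,0,0,0,0,0,1]]]'
python3 - <<'E'
from h import *
from cell import arm
s=arm.observe();show(s)
for n in["wrist","scene"]: 
    d=arm.get_image(n);cv2.imwrite(f"pics/{n}14.png",d["img"][:,:,::-1]);np.savez(n+"14.npz",**d)
    if n=="wrist": mould_tool(d,s)
im=cv2.imread("pics/scene14.png")[40:220,270:480];cv2.imwrite("pics/s14c.png",cv2.resize(im,None,fx=3.5,fy=3.3))
E
```

```text
clock: 28.0
position: [0.4909, 0.2401, 0.1263]
ee_rot: [2.028, 1.938, -0.442]
force: [0.2, 0.8, -3.4]
width: 0.672
t28.00 p [0.4909 0.2401 0.1263] x [ 0.042  0.906 -0.42 ] y [ 0.999 -0.044  0.005] z [-0.014 -0.42  -0.907] 
 q [-0.53  0.62 -0.33  1.7   0.5   1.24 -1.13] F [ 0.2  0.8 -3.4] w 0.672
n world [-0.005 -0.008  1.   ] plane tilt in tool deg -25.33 height along n of TCP -0.0184 z of plane at c [0.4934 0.3007 0.1451] res 0.00043
```

View pics/s14c.png

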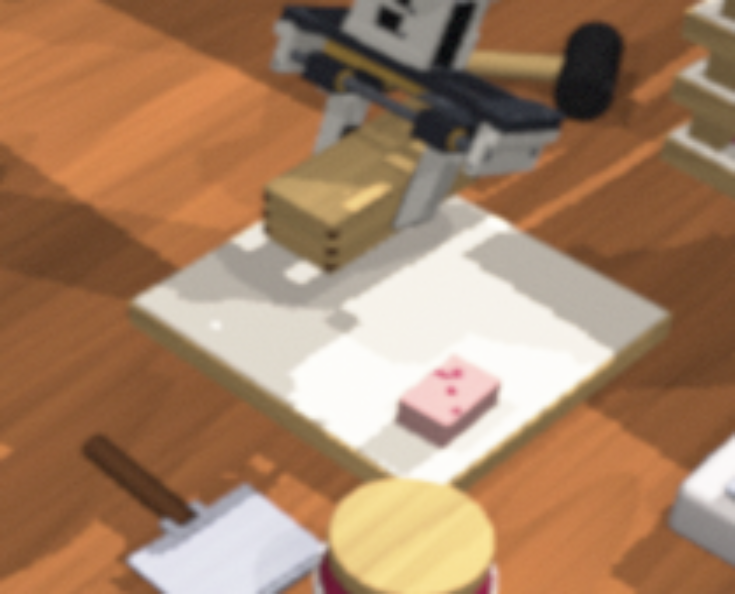

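```bash
python3 -m pendant '[[[0.17,0,0.36,0,0,0,1],[0.19,0,0.4,0,0,0,1],[0.17,0,0.36,0,0,0,1],[0.13,0,0.28,0,0,0,1],[0.08,0,0.18,0,0,0,1],[0.04,0,0.09,0,0,0,1],[0.02,0,0.05,0,0,0,1],[0,0,0,0,0,0,1]]]'
python3 - <<'E'
from h import *
from cell import arm
s=arm.observe();show(s)
E
```

```text
clock: 28.77
position: [0.4898, 0.2388, 0.0502]
ee_rot: [2.026, 1.937, -0.448]
force: [-4.7, -3.6, 11.0]
width: 0.672
t28.77 p [0.4898 0.2388 0.0502] x [ 0.041  0.905 -0.424] y [ 0.999 -0.044  0.002] z [-0.017 -0.424 -0.906] 
 q [-0.54  0.72 -0.31  1.75  0.55  1.12 -1.2 ] F [-4.7 -3.6 11. ] w 0.672
```

```bash
python3 -m pendant '[[[0,0,0,0,0,0,0.5],[0,0,0,0,0,0,0.3],[0,0,0,0,0,0,0.2],[0,0,0,0,0,0,0.2],[-0.06,0,-0.13,0,0,0,0.2],[-0.07,0,-0.15,0,0,0,0.2],[0,0,0,0,0,0,0.2],[0,0,0,0,0,0,1],[0,0,0,0,0,0,1],[0,0,0,0,0,0,1],[0,0,0,0,0,0,1],[0,0,0,0,0,0,1],[0,0,0,0,0,0,1]]]' 60
python3 - <<'E'
from h import *
from cell import arm
s=arm.observe();show(s);d=arm.get_image("wrist");mould_tool(d,s)
E
```

```text
clock: 29.85
position: [0.4904, 0.2394, 0.0615]
ee_rot: [2.027, 1.938, -0.445]
force: [-0.4, 0.1, 3.6]
width: 0.672
t29.85 p [0.4904 0.2394 0.0615] x [ 0.041  0.906 -0.422] y [ 0.999 -0.044  0.003] z [-0.016 -0.422 -0.907] 
 q [-0.54  0.71 -0.31  1.74  0.54  1.13 -1.19] F [-0.4  0.1  3.6] w 0.672
n world [ 0.002 -0.004  1.   ] plane tilt in tool deg -25.18 height along n of TCP -0.0074 z of plane at c [0.4926 0.2888 0.069 ] res 0.00044
```

```bash
python3 -m pendant '[[[-0.17,0,-0.36,0,0,0,1],[-0.21,0,-0.45,0,0,0,1],[-0.21,0,-0.45,0,0,0,1],[-0.07,0,-0.16,0,0,0,1],[0,0,0,0,0,0,1],[0.23,0,0.49,0,0,0,1],[0.23,0,0.49,0,0,0,1],[0.23,0,0.49,0,0,0,1],[-0.21,0,-0.45,0,0,0,1],[-0.23,0,-0.49,0,0,0,1],[-0.23,0,-0.49,0,0,0,1],[-0.13,0,-0.3,0,0,0,1],[0,0,0,0,0,0,1]]]'
python3 - <<'E'
from h import *
from cell import arm
s=arm.observe();show(s)
for n in["wrist","scene","top"]: 
    d=arm.get_image(n);cv2.imwrite(f"pics/{n}15.png",d["img"][:,:,::-1]);np.savez(n+"15.npz",**d)
    if n=="wrist": mould_tool(d,s)
im=cv2.imread("pics/scene15.png")[40:220,270:480];cv2.imwrite("pics/s15c.png",cv2.resize(im,None,fx=3.5,fy=3.3))
E
```

```text
clock: 30.98
position: [0.491, 0.2407, 0.1367]
ee_rot: [2.028, 1.938, -0.441]
force: [0.1, 0.2, -2.1]
width: 0.674
t30.98 p [0.491  0.2407 0.1367] x [ 0.042  0.907 -0.42 ] y [ 0.999 -0.044  0.006] z [-0.014 -0.42  -0.908] 
 q [-0.52  0.61 -0.33  1.69  0.49  1.26 -1.13] F [ 0.1  0.2 -2.1] w 0.674
n world [0.041 0.994 0.105] plane tilt in tool deg 59.13 height along n of TCP -0.069 z of plane at c [0.4936 0.3074 0.1614] res 0.00047
```

View pics/s15c.png

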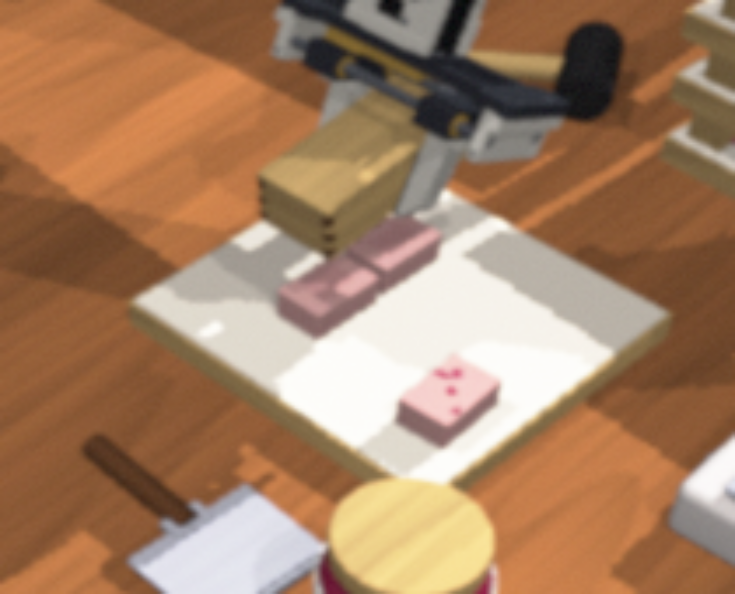

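Both bars lie flat side by side in the middle of the cloth, at about (330,290) and (395,250) in the crop. Checking how the mould now sits in the grip.

View pics/wrist15.png

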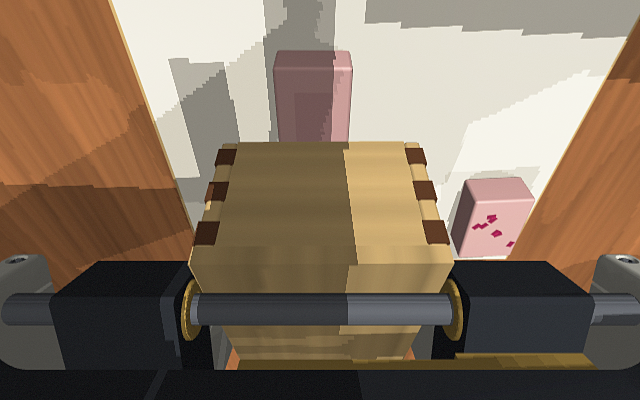

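View pics/top15.png

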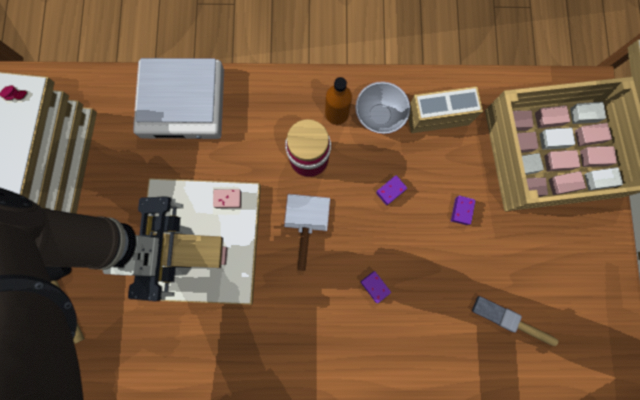

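```bash
python3 -m pendant '[[[-0.2,0,-0.4,0,0,0,1],[-0.24,0,-0.5,0,0,0,1],[-0.2,0,-0.4,0,0,0,1],[0,0,0,0,-0.65,0,1],[0,0,0,0,-0.65,0,1],[0,0,0,0,0,0,1]]]'
python3 - <<'E'
from h import *
from cell import arm
s=arm.observe();show(s)
d=arm.get_image("wrist");cv2.imwrite("pics/wrist16.png",d["img"][:,:,::-1]);W=cloud(d)
for r in range(130,300,8): print(r,np.round(W[r,300]-s["position"],4))
a=np.radians(81);h=np.array([np.cos(a),np.sin(a),0]);R=Ro.from_rotvec(s["ee_rot"]).as_matrix()
t=np.arcsin(-np.linalg.norm(R[:2,2]))
zn=h*np.sin(t)-np.array([0,0,np.cos(t)]);y=[h[1],-h[0],0]
plan(s,[.52,-.24,s["position"][2]],y=y,z=zn)
E
```

```text
clock: 31.63
position: [0.4889, 0.2395, 0.1911]
ee_rot: [1.959, 1.878, -0.545]
force: [-0.1, 0.3, -2.8]
width: 0.671
t31.63 p [0.4889 0.2395 0.1911] x [ 0.036  0.856 -0.516] y [ 0.999 -0.042  0.   ] z [-0.021 -0.516 -0.856] 
 q [-0.57  0.6  -0.32  1.61  0.5   1.45 -1.11] F [-0.1  0.3 -2.8] w 0.671
130 [-0.0182 -0.0246 -0.1399]
138 [-0.0187 -0.0316 -0.1391]
146 [-0.0047  0.0695 -0.0095]
154 [-0.0045  0.0699 -0.0053]
162 [-0.0044  0.07   -0.0017]
170 [-0.0042  0.0699  0.0016]
178 [-0.0042  0.0689  0.0039]
186 [-0.0041  0.0691  0.0072]
194 [-0.0039  0.0693  0.0104]
202 [-0.0038  0.0695  0.0134]
210 [-0.0037  0.0692  0.016 ]
218 [-0.0036  0.0698  0.0191]
226 [-0.0036  0.0689  0.021 ]
234 [-0.0033  0.07    0.0243]
242 [-0.0034  0.0686  0.0257]
250 [-0.0032  0.0691  0.0283]
258 [-0.003   0.0701  0.0312]
266 [-0.0032  0.0683  0.0322]
274 [-0.0035  0.0649  0.0324]
282 [-0.0039  0.0602  0.032 ]
290 [-0.0042  0.0562  0.0321]
298 [-0.0041  0.0568  0.0346]
shift(pre) [-10.23   1.28   6.17] shift(post) [-10.03   2.64   6.05] turn [ 0.75 -0.    1.23]
```

View pics/wrist16.png

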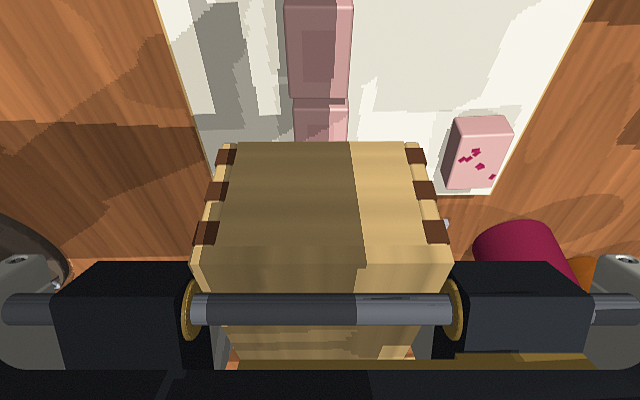

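The mould slid and turned about 6° in the grip and is now levelled. The fingertips stick out about 12 mm below its rim, so I'll take it to the bench, stand it on its end, regrip, and then lay it down.

```bash
python3 -m pendant '[[[-0.4,0.05,0.24,0,0,0,1],[-0.65,0.08,0.39,0,0,0,1],[-0.72,0.09,0.43,0,0,0,1],[-0.72,0.09,0.43,0,0,0,1],[-0.72,0.09,0.43,0,0,0,1],[-0.72,0.09,0.43,0,0,0,1],[-0.72,0.09,0.43,0,0,0,1],[-0.72,0.09,0.43,0,0,0,1],[-0.72,0.09,0.43,0,0,0,1],[-0.72,0.09,0.43,0,0,0,1],[-0.72,0.09,0.43,0,0,0,1],[-0.72,0.09,0.43,0,0,0,1],[-0.72,0.09,0.43,0,0,0,1],[-0.72,0.09,0.43,0,0,0,1],[-0.55,0.07,0.33,0,0,0,1],[0,0,0,0.38,0,0.62,1],[0,0,0,0.38,0,0.62,1],[0,0,0,0,0,0,1]]]'
python3 - <<'E'
from h import *
from cell import arm
s=arm.observe();show(s)
d=arm.get_image("top");cv2.imwrite("pics/top17.png",d["img"][:,:,::-1]);W=cloud(d);z=W[...,2]
m=(z>.036)&(z<.06)&(W[...,0]<.69)&(W[...,1]>.08)&(W[...,1]<.38)
for q in comps(m,60): print(rect(W,q),np.nanmedian(z[q]))
E
```

```text
clock: 33.18
position: [0.5197, -0.2413, 0.1929]
ee_rot: [2.087, 1.768, -0.574]
force: [0.9, 0.1, -2.5]
width: 0.671
t33.18 p [ 0.5197 -0.2413  0.1929] x [ 0.142  0.847 -0.512] y [ 0.986 -0.164  0.002] z [-0.083 -0.506 -0.859] 
 q [ 0.1   0.43 -0.1   1.87  0.68  1.05 -0.57] F [ 0.9  0.1 -2.5] w 0.671
(array([615.3, 170.3]), array([41.8, 61.8]), 0.5, 518) 0.049477453350840854
(array([487.7, 266.9]), array([61.2, 40.5]), 88.3, 532) 0.04933989848251015
(array([486.2, 198.6]), array([61.2, 40.9]), 87.0, 530) 0.04935047848430271
```

View pics/top17.png

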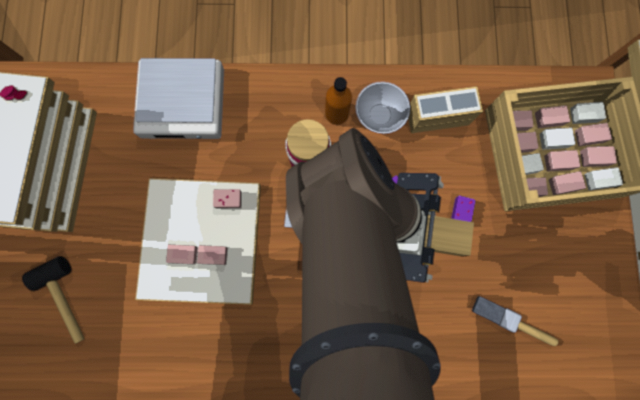

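```bash
python3 -m pendant '[[[0,0,0,0,0.6,0,1],[0,0,0,0,0.9,0,1],[0,0,0,0,1,0,1],[0,0,0,0,1,0,1],[0,0,0,0,1,0,1],[0,0,0,0,1,0,1],[0,0,0,0,1,0,1],[0,0,0,0,1,0,1],[0,0,0,0,1,0,1],[0,0,0,0,1,0,1],[0,0,0,0,1,0,1],[0,0,0,0,1,0,1],[0,0,0,0,1,0,1],[0,0,0,0,1,0,1],[0,0,0,0,1,0,1],[0,0,0,0,1,0,1],[0,0,0,0,1,0,1],[0,0,0,0,1,0,1],[0,0,0,0,1,0,1],[0,0,0,0,1,0,1]]]'
python3 - <<'E'
from h import *
from cell import arm
s=arm.observe();show(s)
E
```

```text
clock: 34.9
position: [0.5195, -0.2409, 0.193]
ee_rot: [-1.748, -1.49, -0.983]
force: [0.4, 0.2, -2.0]
width: 0.67
t34.90 p [ 0.5195 -0.2409  0.193 ] x [0.081 0.515 0.853] y [ 0.987 -0.16   0.003] z [ 0.138  0.842 -0.522] 
 q [ 1.08  0.85 -0.52  1.49 -0.5   1.42  0.67] F [ 0.4  0.2 -2. ] w 0.67
```

```bash
python3 -m pendant '[[[-0.3,0,0.19,0,0.13,0,1],[-0.4,0,0.25,0,0,0,1],[-0.45,0,0.27,0,0,0,1],[-0.45,0,0.27,0,0,0,1],[-0.4,0,0.24,0,0,0,1],[-0.25,0,0.15,0,0,0,1],[-0.08,0,0.05,0,0,0,1],[-0.06,0,0.04,0,0,0,1],[0,0,0,0,0,0,1]]]'
python3 - <<'E'
from h import *
from cell import arm
s=arm.observe();show(s)
E
```

```text
clock: 35.65
position: [0.5206, -0.2392, 0.0818]
ee_rot: [-1.741, -1.485, -0.988]
force: [0.2, 1.2, -2.1]
width: 0.676
t35.65 p [ 0.5206 -0.2392  0.0818] x [0.08  0.508 0.858] y [ 0.987 -0.159  0.002] z [ 0.138  0.846 -0.514] 
 q [ 1.06  1.   -0.5   1.51 -0.47  1.3   0.77] F [ 0.2  1.2 -2.1] w 0.676
```

```bash
python3 -m pendant '[[[-0.03,0,0.02,0,0,0,1],[-0.03,0,0.02,0,0,0,1],[-0.03,0,0.02,0,0,0,1],[0,0,0,0,0,0,1]]]'
python3 - <<'E'
from h import *
from cell import arm
s=arm.observe();show(s)
E
```

```text
clock: 35.98
position: [0.5211, -0.2397, 0.08]
ee_rot: [-1.74, -1.485, -0.992]
force: [-3.4, -2.6, 11.4]
width: 0.672
t35.98 p [ 0.5211 -0.2397  0.08  ] x [0.078 0.507 0.858] y [ 0.987 -0.16   0.004] z [ 0.139  0.847 -0.513] 
 q [ 1.06  1.01 -0.5   1.51 -0.47  1.3   0.77] F [-3.4 -2.6 11.4] w 0.672
```

```bash
python3 -m pendant '[[[0.05,0,-0.03,0,0,0,0.7],[0,0,0,0,0,0,0.3],[0,0,0,0,0,0,0.2],[0,0,0,0,0,0,0.2],[0,0,0,0,0,0,0.2],[-0.1,0,-0.1,0,0,0,0.2],[-0.15,0,-0.15,0,0,0,0.2],[-0.15,0,-0.14,0,0,0,0.2],[0,0,0,0,0,0,0.2]]]'
python3 - <<'E'
from h import *
from cell import arm
s=arm.observe();show(s)
d=arm.get_image("wrist");cv2.imwrite("pics/wrist18.png",d["img"][:,:,::-1]);W=cloud(d)
d=arm.get_image("scene");cv2.imwrite("pics/scene18.png",d["img"][:,:,::-1])
for r in range(80,300,12): print(r,np.round(W[r,320],4))
E
```

```text
clock: 36.73
position: [0.5163, -0.2634, 0.0727]
ee_rot: [-1.745, -1.482, -0.988]
force: [-0.3, -2.1, 0.6]
width: 0.8
t36.73 p [ 0.5163 -0.2634  0.0727] x [0.083 0.509 0.857] y [ 0.987 -0.162  0.001] z [ 0.14   0.846 -0.515] 
 q [ 1.07  1.03 -0.48  1.47 -0.45  1.33  0.77] F [-0.3 -2.1  0.6] w 0.8
80 [0.5581 0.0054 0.0132]
92 [ 0.5196 -0.2335  0.1488]
104 [ 0.5186 -0.2397  0.1484]
116 [ 0.5175 -0.2467  0.1488]
128 [ 0.5166 -0.2526  0.1489]
140 [ 0.5157 -0.2577  0.1486]
152 [ 0.5149 -0.2626  0.1484]
164 [ 0.5142 -0.2674  0.1485]
176 [ 0.5138 -0.2694  0.1459]
188 [ 0.5139 -0.269   0.1409]
200 [ 0.5138 -0.2693  0.1361]
212 [ 0.5138 -0.2696  0.131 ]
224 [ 0.5138 -0.2696  0.125 ]
236 [ 0.5139 -0.2685  0.1171]
248 [ 0.5137 -0.2696  0.1117]
260 [ 0.5137 -0.2695  0.1039]
272 [ 0.5137 -0.2693  0.0951]
284 [ 0.5137 -0.2694  0.0859]
296 [ 0.5095 -0.2956  0.1296]
```

View pics/wrist18.png

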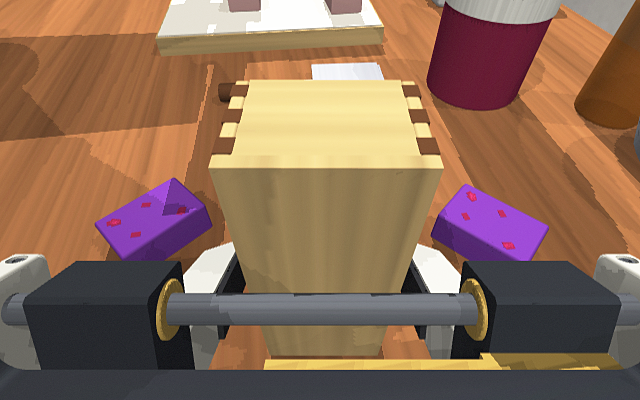

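View pics/scene18.png

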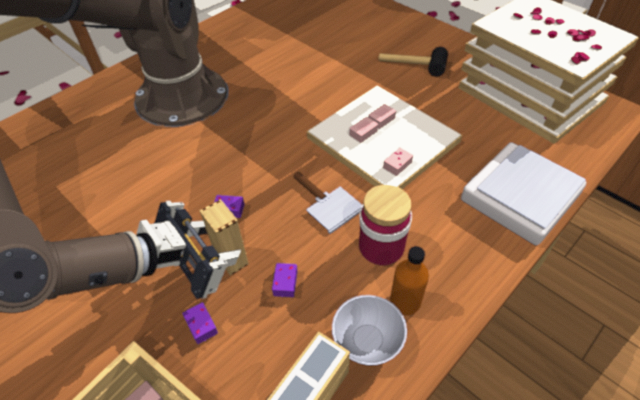

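```bash
python3 -m pendant '[[[0,0,0,0,0,0,1],[0,0,0,0,0,0,1],[0,0,0,0,0,0,1],[0,0,0,0,0,0,1],[0,0,0,0,0,0,1],[0.2,0,-0.12,0,0,0,1],[0.4,0,-0.24,0,0,0,1],[0.45,0,-0.27,0,0,0,1],[0.45,0,-0.27,0,0,0,1],[0.2,0,-0.12,0,-0.5,0,1],[0,0,0,0,-0.9,0,1],[0,0,0,0,-1,0,1],[0,0,0,0,-1,0,1],[0,0,0,0,-1,0,1],[0,0,0,0,-1,0,1],[0,0,0,0,-1,0,1],[0,0,0,0,-1,0,1],[0,0,0,0,-1,0,1],[0,0,0,0,-1,0,1],[0,0,0,0,-1,0,1]]]' 40
python3 -m pendant '[[[0,0,0,0,-1,0,1],[0,0,0,0,-1,0,1],[0,0,0,0,-1,0,1],[0,0,0,0,-1,0,1],[0,0,0,0,-1,0,1],[0,0,0,0,-1,0,1],[0,0,0,0,-1,0,1],[0,0,0,0,-1,0,1],[0,0,0,0,-1,0,1],[0,0,0,0,-0.23,0,1],[0,0,0,0,0,0,1]]]'
python3 - <<'E'
from h import *
from cell import arm
s=arm.observe();show(s)
d=arm.get_image("wrist");cv2.imwrite("pics/wrist19.png",d["img"][:,:,::-1]);mould_tool(d,s);np.savez("wrist19.npz",**d)
E
```

```text
clock: 38.5
position: [0.5168, -0.2607, 0.1545]
ee_rot: [-2.291, -1.95, -0.228]
force: [-0.5, 0.4, -2.5]
width: 0.671
clock: 39.42
position: [0.5171, -0.2584, 0.1527]
ee_rot: [2.08, 1.776, -0.573]
force: [0.5, 0.5, -2.4]
width: 0.676
t39.42 p [ 0.5171 -0.2584  0.1527] x [ 0.134  0.848 -0.512] y [ 0.988 -0.156  0.   ] z [-0.08  -0.506 -0.859] 
 q [ 0.02  0.48  0.05  1.92  0.67  0.92 -0.56] F [ 0.5  0.5 -2.4] w 0.676
n world [-0.002 -0.005  1.   ] plane tilt in tool deg -31.12 height along n of TCP -0.0108 z of plane at c [ 0.5263 -0.1989  0.1639] res 0.00038
```

View pics/wrist19.png

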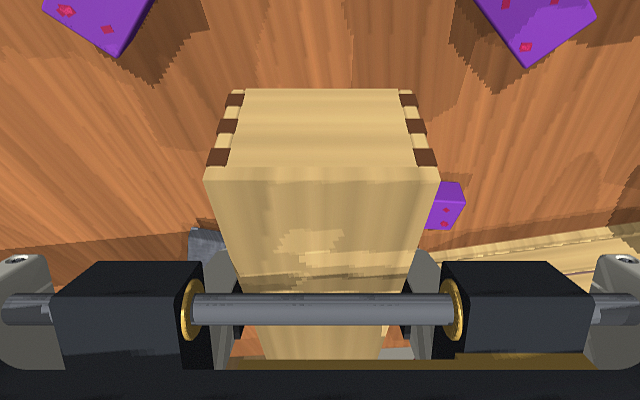

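```bash
python3 -m pendant '[[[0.15,0,0.25,0,0,0,1],[0.22,0,0.37,0,0,0,1],[0.25,0,0.42,0,0,0,1],[0.25,0,0.42,0,0,0,1],[0.25,0,0.42,0,0,0,1],[0.2,0,0.34,0,0,0,1],[0.1,0,0.17,0,0,0,1],[0.05,0,0.08,0,0,0,1],[0.03,0,0.04,0,0,0,1],[0,0,0,0,0,0,1]]]'
python3 - <<'E'
from h import *
from cell import arm
s=arm.observe();show(s)
E
```

```text
clock: 40.3
position: [0.5171, -0.2614, 0.0366]
ee_rot: [2.083, 1.77, -0.573]
force: [-0.0, 0.6, -2.2]
width: 0.675
t40.30 p [ 0.5171 -0.2614  0.0366] x [ 0.139  0.847 -0.513] y [ 0.987 -0.161  0.002] z [-0.081 -0.507 -0.858] 
 q [-0.01  0.67  0.1   1.98  0.78  0.71 -0.75] F [-0.   0.6 -2.2] w 0.675
```

```bash
python3 -m pendant '[[[0.02,0,0.03,0,0,0,1],[0.02,0,0.03,0,0,0,1],[0.02,0,0.03,0,0,0,1],[0,0,0,0,0,0,1]]]'
python3 - <<'E'
from h import *
from cell import arm
s=arm.observe();show(s)
E
```

```text
clock: 40.63
position: [0.5176, -0.2609, 0.0339]
ee_rot: [2.081, 1.769, -0.573]
force: [-2.8, 3.9, 14.4]
width: 0.673
t40.63 p [ 0.5176 -0.2609  0.0339] x [ 0.139  0.846 -0.515] y [ 0.987 -0.16   0.003] z [-0.079 -0.509 -0.857] 
 q [-0.02  0.67  0.1   1.98  0.79  0.7  -0.76] F [-2.8  3.9 14.4] w 0.673
```

```bash
python3 -m pendant '[[[-0.03,0,-0.04,0,0,0,0.9],[0,0,0,0,0,0,0.4],[0,0,0,0,0,0,0],[0,0,0,0,0,0,0],[0,0,0,0,0,0,0],[0,0,0,0,0,0,0],[0,0,-0.3,0,0,0,0],[0,0,-0.5,0,0,0,0],[0,0,-0.6,0,0,0,0],[0,0,-0.6,0,0,0,0],[-0.3,0,-0.5,0,0,0,0],[-0.3,0,-0.5,0,0,0,0],[-0.3,0,-0.5,0,0,0,0],[-0.3,0,-0.5,0,0,0,0],[-0.2,0,-0.3,0,0,0,0],[0,0,0,0,0,0,0],[0,0,0,0,0,0,0]]]'
python3 - <<'E'
from h import *
from cell import arm
s=arm.observe();show(s)
for n in["top","scene","wrist"]:
    d=arm.get_image(n);cv2.imwrite(f"pics/{n}20.png",d["img"][:,:,::-1]);np.savez(n+"20.npz",**d)
d=dict(np.load("top20.npz"));W=cloud(d);z=W[...,2]
m=(z>.036)&(z<.06)&(W[...,0]<.69)&(W[...,1]>-.4)&(W[...,1]<.38)
for q in comps(m,60): print(rect(W,q),np.nanmedian(z[q]))
w=dict(np.load("wrist20.npz"));W=cloud(w)
m=(W[...,2]>.03)&(W[...,2]<.06)
for q in comps(m,200): print("wrist",rect(W,q),np.nanmedian(W[...,2][q]))
E
```

```text
clock: 42.05
position: [0.5234, -0.2207, 0.2115]
ee_rot: [2.082, 1.77, -0.571]
force: [-0.2, 0.6, -0.8]
width: 1.002
t42.05 p [ 0.5234 -0.2207  0.2115] x [ 0.139  0.847 -0.513] y [ 0.987 -0.16   0.004] z [-0.079 -0.507 -0.859] 
 q [-0.03  0.41  0.02  1.86  0.61  1.06 -0.53] F [-0.2  0.6 -0.8] w 1.002
(array([615.4, 170. ]), array([41.9, 61.4]), 0.6, 517) 0.04939713652122735
(array([ 510.4, -305.5]), array([63.1, 62.2]), 80.5, 747) 0.04480158248661866
(array([487.7, 266.9]), array([62.9, 40.1]), 89.6, 532) 0.049174395636363055
(array([486.2, 198.9]), array([62.4, 41. ]), 87.4, 532) 0.04932175761965659
wrist (array([ 516.5, -259.9]), array([149.9,  62.4]), 80.8, 12536) 0.04514829058027833
wrist (array([ 803.7, -372.4]), array([ 3.1, 80.1]), 8.7, 1024) 0.04190541282475925
wrist (array([ 746.4, -483.4]), array([212.7,  36.6]), 6.6, 3936) 0.04337917044989589
wrist (array([ 647.9, -753.8]), array([24.9, 62.6]), 25.6, 213) 0.047430001962752655
```

View pics/top20.png

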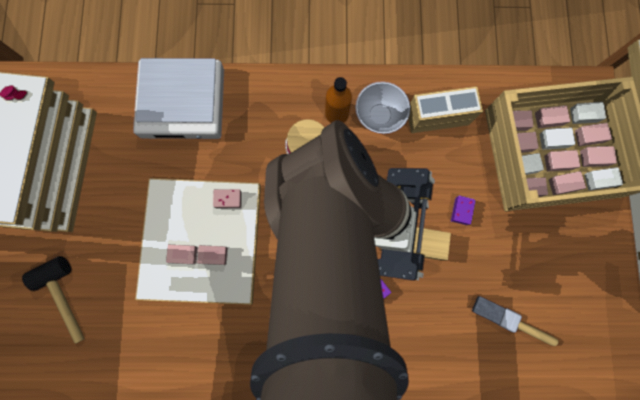

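View pics/scene20.png

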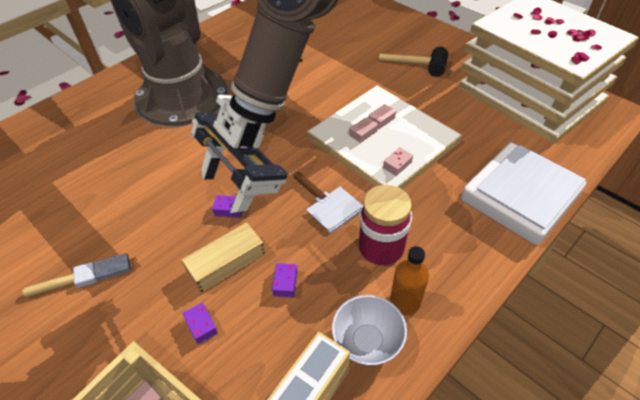

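The mould lies flat, upside down, around (222,258) in the scene view. The two bars are flat on the cloth, and the jar, scraper and finished bar haven't moved. Handing in.

Run:
```python
from cell import arm
print(arm.sign_off())
```

```text
the job is handed in; nothing more can be done
None
```

Both soap bars came out onto the cloth and the empty mould lies flat, upside down, on the bare bench. I handed the job in at about 42 s of the 72 s allowed.

**How it went:** I stood the mould on its end and regripped it from its bottom side. I then turned it upside down low over the frame and rapped it four times at about 0.25 m/s. Both bars had dropped when I looked after the fourth rap.

**Last checks:**
- **New bars:** they lie flat at about (0.488, 0.267) and (0.486, 0.199), tops at z = 0.049, well inside the cloth edges.
- **Finished bar:** it is unmoved, at (0.615, 0.170) before and after.
- **Mould:** it lies at about (0.517, -0.260) with its upturned bottom level at z = 0.045.
- **Scraper and jar:** they look unmoved in the pictures; I did not measure them again.
- **Robot:** it is clear of everything.

**What did not go smoothly:**
- **Slipping in the grip:** each rap pushed the mould 5 to 11 mm up between the fingers, and the last one also turned it about 6°. I regripped it twice on the cloth between raps, then stood it on its end on the bench and regripped once more before laying it down.
- **Wrist force:** the highest reading I saw was about 80 N, but I only read it at the end of each move, so a brief higher peak is possible.
- **Fingertips:** after the first rap they were nearly level with the mould's rim and may have brushed the cloth. They did not touch the bars.

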